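# Lock the pulley on its axle with a linch pin

## Task

Secure the pulley on its axle with the linch pin: take the pin from its wooden block, push it down through the cross hole in the axle's end until its collar sits on the axle, then swing its sprung loop down over the axle end until it snaps underneath and stays there. Push gently (the pin with no more than about 20 N, the loop with no more than about 15 N), let go, and leave the other things on the bench undisturbed.

Things in the scene. Friction and masses are not known exactly. Their poses are not given: they have to be found in the camera images.
- pulley_stand: Fixed aluminium stand: base plate 115x90x12 mm, slotted upright 133 mm high (x +62 to +74 mm), black pulley 64 mm across (x +30 to +44 mm) on a level steel axle pointing to the stand's -x. Origin on the bench straight below the axle's vertical cross hole, z up. Spoilt if the pin's collar is pressed on the axle with over 30 N or the fingers press the stand with over 30 N.
- hole_nominal (a point): Mouth of the cross hole if the axle were at mid height, 86 mm over the bench. The axle is clamped in a slot: the real mouth is up to 12 mm higher or lower, NOT measured, so seating must be felt. Hole 10 mm wide, right through (16 mm). A sprung ball low in its +y wall rubs on the shank; in the last 6 mm it must be pushed over the shank's ridge (4 to 9 N), then it clicks into a groove.
- axle_end (a point): Middle of the axle's end face if the axle were at mid height (78 mm over the bench; really 66 to 90 mm, not measured). The axle ends in a flat-sided block 28 mm long, 20 mm wide, 16 mm high; the hole's axis is 18 mm behind this face (stand's +x). Axes as the stand's.
- linch_pin: Loose steel linch pin, 100 g, at first upright in the wooden block. Origin: centre of the underside of its 16x16x4 mm collar, z up. Shank below: 34 mm long, 8 to 9.2 mm thick, last 6 mm tapered to 4 mm. Hinge of its loop: along y, 7 mm above origin, 38 mm long. The open loop points to the pin's -x; to lock, that must point as the stand's -x does. Home, the collar rests on the axle.
- grip_post (a point): Point 28 mm above the pin's origin, in its square grip post of 12x12 mm (sides along the pin's x and y), which reaches from 4 to 42 mm above the origin; its fingers-free zone is above 12 mm (clear of the loop). Axes as the pin's.
- loop (a joint): Angle of the sprung loop (rad): -0.1 open (level), growing as it swings down over the axle end, stop at 1.48. A weak spring opens it when let go. It is springy lengthwise: with the pin home its bar meets the end's lower edge at about 0.8 rad, stretches over it and past about 0.95 rad snaps under, where it stays at about 1.05 rad. With the pin not clicked home it will not stay.
- tongue (a point): Point on the loop's flat tongue, 45 mm from the hinge: the place to push, at right angles to the loop (about 6 to 10 N; over 16 N bends it). Tongue 16 mm wide, 4 mm thick, 28 to 55 mm from the hinge; bar 27.5 mm from the hinge, 29 mm wide, between two 4 mm wires. x of this frame points from the tongue to the hinge.
- pin_block: Fixed wooden block 70 x 70 x 42 mm with a hole in the middle of its top in which the linch pin stands, collar on the top face. Origin: centre of the underside.
- eraser: Bystander: eraser, 21 x 44 x 12 mm, lying on the bench. Origin: centre of the underside.
- matchbox: Bystander: matchbox, 36 x 54 x 15 mm, lying on the bench. Origin: centre of the underside.
- stopper_3: Bystander: red rubber stopper, 36 mm wide, 30 mm high. Origin: centre of the underside.
- tape_roll: Bystander: roll of black tape lying flat, 62 x 60 x 19 mm. Origin: centre of the underside.
There are look-alikes about, which are no part of the job. Of the things that look like the linch_pin, the largest one is meant.

How it is judged:
On the way, in this order (a step that is already met when the one before it is completed fails the run):
1. the pin is down in the axle's cross hole, loop still open (x of linch_pin in the frame of pulley_stand between -0.004 and 0.004 m and y of linch_pin in the frame of pulley_stand between -0.004 and 0.004 m and z of linch_pin in the frame of pulley_stand between 0.07 and 0.102 m and value of joint loop below 0.5 rad), for 0.1 s.
2. the loop has snapped under the axle end (value of joint loop above 0.98 rad), for 0.1 s.
At the end, for the whole second after the job is handed in: The pin stands in the cross hole (within 4 mm of its axis, 0.15 rad of upright, collar 70 to 102 mm above the bench), its loop stays snapped under the axle end by itself (over 0.98 rad, which it keeps only with the collar home), all at rest (x of linch_pin in the frame of pulley_stand between -0.004 and 0.004 m and y of linch_pin in the frame of pulley_stand between -0.004 and 0.004 m and z of linch_pin in the frame of pulley_stand between 0.07 and 0.102 m and angle between the z axis of linch_pin and the z axis of pulley_stand, either way round below 0.15 rad and value of joint loop above 0.98 rad and linear speed of linch_pin below 0.02 m/s); the robot touches nothing.
It fails at once if the pin's collar pressed on the axle with more than 30 N (contact force between linch_pin_c8 and pulley_stand above 30 N).
It fails at once if the loop's tongue pushed with more than 16 N (contact force between the fingers and bow_c3 above 16 N).
It fails at once if the fingers pressed on the stand with more than 30 N (contact force between the fingers and pulley_stand above 30 N).
It fails at once if a bystander moved by more than 20 mm (distance of any of eraser, matchbox, stopper_3, tape_roll from where it was at the start of the episode above 0.02 m).
It also fails if it takes over 64 s, if anything falls off the work surface, if the arm or the gripper's body presses on something with over 40 N, if the wrist force passes 120 N, or if a joint passes its speed limit or range.

## Robot

A 7-joint arm with a two-finger parallel gripper is mounted at the origin on a cart in front of the work surface, level with it; the furniture and walls round the work are solid. World frame = base frame: x ahead of the robot, y to its left, z up, the work surface at z = 0. Lengths are in m, angles in rad, forces in N, time in s.
With the tool pointing down it reaches from about 0.4 to 0.9 m from the base axis. Payload 5.5 kg.
Tool frame: the origin (TCP) lies at the very end of the fingers, on their centre line; the grasp point (between the pads) lies robot.grip_depth behind it (robot.grip_depth is the distance from the TCP to the grasp point, in m); z points along the fingers, y is the line along which they close (so a half turn about z gives the same grasp; the last joint's range is limited). The gripper opens to 85 mm and grips with 20 to 120 N. Pads are 22 mm wide; open, the fingers measure 114 mm over their backs; the gripper's body (76 mm by 85 mm) begins 54 mm behind the grasp point. The pads swing forward as they close: fully open they stand 13 mm farther back than shut.
Start: joints at [1.463, 0.501, -0.427, 1.55, 0.221, 1.138, -0.21], TCP at [0.236, -0.606, 0.231] pointing down, gripper open.
Joint ranges: [-2.88, 2.88], [-0.31, 2.03], [-1.54, 1.56], [0.2, 2.42], [-1.41, 4.55], [0.19, 2.02], [-2.57, 2.57]. Speed limits (rad/s): [2.57, 2.57, 3.14, 3.14, 3.14, 3.14, 3.14].

## Interface

Orientations are given as a unit quaternion [x, y, z, w].
In Python, from plant import robot gives the robot as it stands.
- The arm moves only by the shell command python3 -m pendant 'ROWS' [FORCE]. ROWS is JSON, a list of rows, each an object of numbers: "x", "y", "z": the shift along the tool's x, y, z in cm; "wx", "wy", "wz": the turn, a rotation vector about the tool's x, y, z in rad; "claw": the closure, from -1 (fully open) to 1 (shut). In form: [{"x": .., "y": .., "z": .., "wx": .., "wy": .., "wz": .., "claw": ..}, ...]. A call has 1 to 10 rows; each row shifts and turns the commanded pose from where the row before left it, along the tool's axes as they then stand; what a row does not reach is not made up. A row lasts 1/10 s, in which the tool goes at most 50 mm and 8.59 degrees, less where a joint would pass 70% of its speed; a pose out of reach is approached as far as the arm can. A call with a gripper value outside its range is refused whole. The fingers move at their own pace and stop on an object; FORCE is the grip in N (left out, the last holds). Time passes only in rows, so rows that do not move let the fingers close. It gives the time, the measured TCP pose, the force, the opening and the grip force at its end, in the units of the state.
- robot.read_state(): the state, without advancing time (a new reading comes with each control period).
- robot.get_image(name): name is "side" or "top" or "wrist"; returns a dict with "color" (420x560x3 uint8, blue, green, red), "intrinsics" (3x3 intrinsics, pixels), "R" (3x3) and "t" (3): a world point X has camera coordinates R X + t; the wrist camera has in their place "hand_eye" (4x4, takes a point from camera to tool coordinates, whose origin is the TCP and whose axes are the flange's). Camera axes: x right, y down, z forward; pixel columns grow to the right and rows downward; lengths in m; the calibration is good to about 2 mm. A picture is of the moment at which its call begins: read the wrist's pose just before it. There is no depth.
- robot.close_job(): hands the job in; it is judged then, once.
The state is a dict: "time_s": time; "joints": joint angles; "qvel": joint speeds; "joint_efforts": joint torques, N m; "tcp_pos": TCP position; "orientation": TCP orientation; "wrist_force": force on the tool from outside, world axes, zero at the start; "moment": the same for the moment, N m; "finger_gap": opening from 0.0 (shut) to 1.0 (fully open); "gripper_force": force on a finger pad.
Only numpy, scipy, OpenCV 4.12 (cv2) and the standard library are available. Lean on these libraries where they do the work, as an engineer would, in place of code of your own. Each camera call takes 0.05 s, during which the arm holds its last target. There are 200 camera calls.

## Working session

There is one attempt and no reset: what is moved stays moved. The work goes in short steps, Python scripts to look and compute and a shell command to move; the robot and the scene stay as the last step left them, time stands still between calls to the robot, and variables do not carry over. Pictures are saved under pics/ and viewed, at most 10 in all, crops included, and the job is handed in when it is done.

```bash
ls; mkdir -p pics
python3 - <<'E'
from plant import robot
import cv2,numpy as np
s=robot.read_state();print({k:np.round(v,3).tolist() for k,v in s.items()},robot.grip_depth)
for n in("side","top"):
    d=robot.get_image(n);cv2.imwrite(f"pics/{n}0.png",d["color"]);print(n,d["intrinsics"],d["R"],d["t"])
    np.savez(f"cam_{n}.npz",K=d["intrinsics"],R=d["R"],t=d["t"])
E
```

```text
pics
{'time_s': 0.0, 'joints': [1.463, 0.502, -0.427, 1.551, 0.221, 1.138, -0.21], 'qvel': [0.0, 0.001, 0.001, -0.0, 0.0, -0.0, -0.001], 'joint_efforts': [0.001, -56.952, -5.816, -28.093, 0.011, 0.012, 0.0], 'tcp_pos': [0.235, -0.605, 0.23], 'orientation': [0.983, 0.184, -0.0, -0.001], 'wrist_force': [-0.273, 0.246, -0.439], 'moment': [-0.04, -0.003, -0.034], 'gripper_force': 0.0, 'finger_gap': 0.996} 0.0187
side [[395.81061726   0.         271.91545745]
 [  0.         395.81061726 206.25458261]
 [  0.           0.           1.        ]] [[-0.95134044 -0.3080735   0.00648672]
 [-0.17023975  0.50792586 -0.84441089]
 [ 0.25684585 -0.80442653 -0.53565677]] [0.56105216 0.18004899 0.82963908]
top [[434.71512236   0.         279.60015611]
 [  0.         434.71512236 206.94216459]
 [  0.           0.           1.        ]] [[-1.51014727e-04 -9.99881060e-01  1.54221537e-02]
 [-9.95992840e-01 -1.22885593e-03 -8.94245630e-02]
 [ 8.94328784e-02 -1.53738591e-02 -9.95874191e-01]] [-0.03485272  0.57040559  1.14272778]
```

View pics/side0.png

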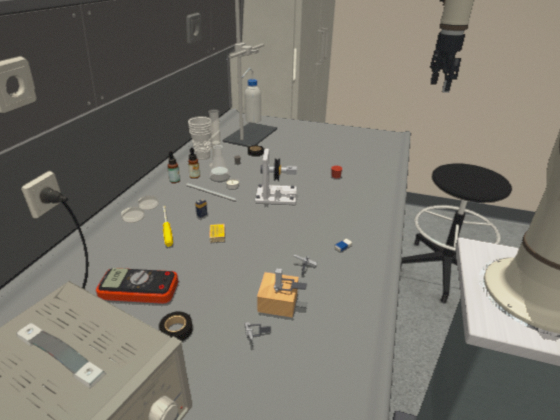

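View pics/top0.png

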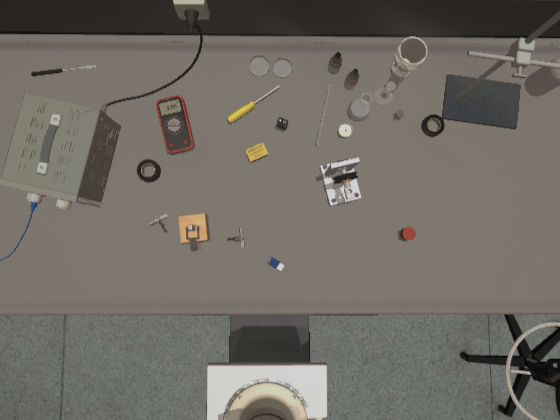

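The top view shows three pin-like things: (158,222) lying on the bench, (193,230) upright in the wooden block, and (238,238) lying on the bench. The one in the block fits: it is the largest and stands upright. The stand is at (342,182), with its axle towards the bottom of the picture. I'll enlarge crops of both to confirm.

Run:
```python
import cv2,numpy as np
t=cv2.imread("pics/top0.png");s=cv2.imread("pics/side0.png")
def c(i,x,y,w,h,f): return cv2.resize(i[y:y+h,x:x+w],None,fx=f,fy=f,interpolation=cv2.INTER_CUBIC)
cv2.imwrite("pics/c1.png",np.vstack([np.hstack([c(t,145,195,50*2,74,4),c(t,305,145,100,74,4)]),np.hstack([c(s,230,250,100,74,4),c(s,230,140,100,74,4)])]))
```

```text
(no output)
```

View pics/c1.png

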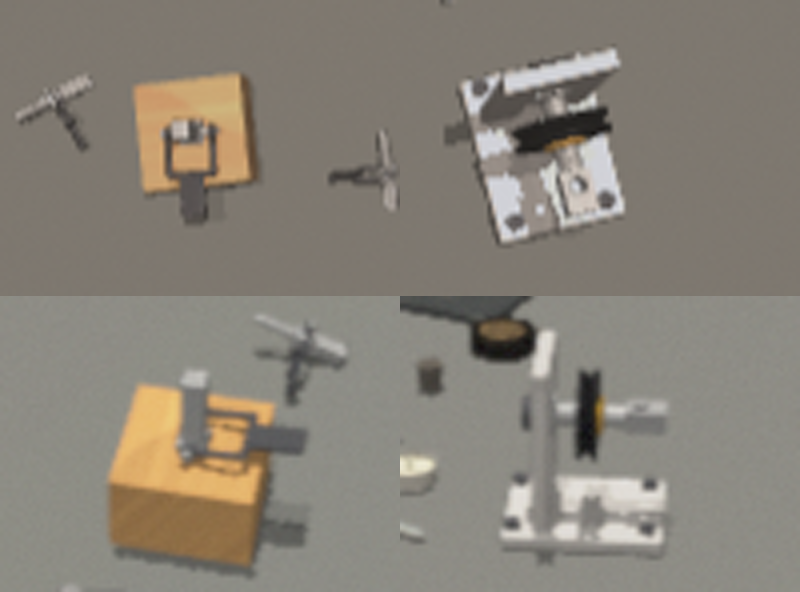

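```bash
cat > h.py <<'E'
import numpy as np
from scipy.spatial.transform import Rotation as Ro
C={n:np.load(f"cam_{n}.npz") for n in("side","top")}
def ray(n,uv):
    c=C[n];d=c["R"].T@np.linalg.solve(c["K"],[uv[0],uv[1],1]);return -c["R"].T@c["t"],d
def atz(n,uv,z):
    o,d=ray(n,uv);return o+d*(z-o[2])/d[2]
def tri(a,b):
    (o,d),(p,e)=ray("top",a),ray("side",b)
    k=np.linalg.lstsq(np.c_[d,-e],p-o,rcond=None)[0]
    return (o+d*k[0]+p+e*k[1])/2,np.linalg.norm(o+d*k[0]-p-e*k[1])
E
python3 - <<'E'
from h import *
np.set_printoptions(precision=4,suppress=True)
T=lambda x,y:(145+x/4,195+y/4); S=lambda x,y:(305+(x-400)/4,145+y/4)
U=lambda x,y:(230+x/4,250+(y-296)/4); V=lambda x,y:(230+(x-400)/4,140+(y-296)/4)
b=[atz("top",T(*p),.042) for p in((133,87),(240,73),(250,180),(145,193))]
print("block",np.mean(b,0),[np.degrees(np.arctan2(*(b[i]-b[j])[1::-1])) for i,j in((0,3),(1,2),(0,1),(3,2))])
print("post top",atz("top",T(181,130),.084),tri(T(181,130),U(194,378)),"tongue end",atz("top",T(194,222),.049),"loop y",atz("top",T(190,173),.049))
print("base",[atz("top",S(*p),.012) for p in((500,243),(625,212),(460,83))])
u=[atz("top",S(*p),.133) for p in((503,90),(618,55))];print("upright",u)
print("hole z86",atz("top",S(577,184),.086),tri(S(577,184),V(640,406)))
print("axle end",tri(S(577,219),V(667,408)),"pulley",tri(S(562,130),V(590,412)))
E
```

```text
block [0.5123 0.1936 0.042 ] [np.float64(7.589019704376808), np.float64(6.171910136537608), np.float64(97.56463948922561), np.float64(97.07137009443316)]
post top [0.5126 0.1929 0.084 ] (array([0.5135, 0.1939, 0.0796]), np.float64(0.0013674493484651933)) tongue end [0.4542 0.19   0.049 ] loop y [0.486  0.1931 0.049 ]
base [array([ 0.5751, -0.1721,  0.012 ]), array([ 0.5965, -0.2579,  0.012 ]), array([ 0.6854, -0.1458,  0.012 ])]
upright [array([ 0.6586, -0.159 ,  0.133 ]), array([ 0.6807, -0.2305,  0.133 ])]
hole z86 [ 0.6063 -0.2122  0.086 ] (array([ 0.6056, -0.2111,  0.0923]), np.float64(0.00016396359294837228))
axle end (array([ 0.5844, -0.2101,  0.0945]), np.float64(0.0031439733398169966)) pulley (array([ 0.6405, -0.2032,  0.0859]), np.float64(0.0015568196257191183))
```

The crop confirms that the pin upright in the block at top pixel (193,228) is the largest and the right one, and its loop points toward the robot. The stand's yaw is about 14° and its hole is near (0.606,-0.212). I'll move now.

```bash
cat > go.py <<'E'
import sys
from h import *
from plant import robot
def delta(x,y,z,yaw):
    s=robot.read_state();R=Ro.from_quat(s["orientation"])
    G=Ro.from_euler("z",yaw,degrees=True)*Ro.from_euler("x",180,degrees=True)
    a=(R.inv()*G).as_rotvec();b=(R.inv()*(G*Ro.from_euler("z",180,degrees=True))).as_rotvec()
    v=a if np.linalg.norm(a)<=np.linalg.norm(b) else b
    print("t",round(s["time_s"],2),"pos",np.round(s["tcp_pos"],4),"F",np.round(s["wrist_force"],1),"gap",round(s["finger_gap"],3),"gf",round(float(s["gripper_force"]),1))
    print("shift cm",np.round(R.inv().apply(np.array([x,y,z])-s["tcp_pos"])*100,2),"turn",np.round(v,3),"after-turn shift",np.round((G if v is a else G).inv().apply(np.array([x,y,z])-s["tcp_pos"])*100,2))
if __name__=="__main__": delta(*map(float,sys.argv[1:5]))
E
python3 go.py 0.47 -0.2 0.23 21.2; python3 go.py 0.5 0.193 0.22 6
```

```text
t 0.1 pos [ 0.2352 -0.6052  0.2303] F [-0.4 -0.2  0.3] gap 1.001 gf 0.0
shift cm [ 36.57 -29.26   0.09] turn [-0.002 -0.     0.001] after-turn shift [ 3.654e+01 -2.929e+01  3.000e-02]
t 0.1 pos [ 0.2352 -0.6052  0.2303] F [-0.4 -0.2  0.3] gap 1.001 gf 0.0
shift cm [ 53.61 -64.8    1.15] turn [-0.002  0.     0.266] after-turn shift [ 34.67 -76.62   1.03]
```

```bash
python3 -m pendant '[{"x":3.6,"y":-2.9,"claw":-1},{"x":3.6,"y":-2.9,"claw":-1},{"x":3.6,"y":-2.9,"claw":-1},{"x":3.6,"y":-2.9,"claw":-1},{"x":3.6,"y":-2.9,"claw":-1},{"x":3.6,"y":-2.9,"claw":-1},{"x":3.6,"y":-2.9,"claw":-1},{"x":3.6,"y":-2.9,"claw":-1},{"x":3.6,"y":-2.9,"claw":-1},{"x":3.6,"y":-2.9,"claw":-1}]'; python3 go.py 0.5 0.193 0.22 6
```

```text
t 0.1 pos [ 0.2352 -0.6052  0.2303] F [-0.4 -0.2  0.3] gap 1.001 gf 0.0
shift cm [ 53.61 -64.8    1.15] turn [-0.002  0.     0.266] after-turn shift [ 34.67 -76.62   1.03]invalid input at $[0]: expected keys x, y, z, wx, wy, wz, claw
```

All keys are required.

```bash
python3 -m pendant '[{"x":3.6,"y":-2.9,"z":0,"wx":0,"wy":0,"wz":0,"claw":-1},{"x":3.6,"y":-2.9,"z":0,"wx":0,"wy":0,"wz":0,"claw":-1},{"x":3.6,"y":-2.9,"z":0,"wx":0,"wy":0,"wz":0,"claw":-1},{"x":3.6,"y":-2.9,"z":0,"wx":0,"wy":0,"wz":0,"claw":-1},{"x":3.6,"y":-2.9,"z":0,"wx":0,"wy":0,"wz":0,"claw":-1},{"x":3.6,"y":-2.9,"z":0,"wx":0,"wy":0,"wz":0,"claw":-1},{"x":3.6,"y":-2.9,"z":0,"wx":0,"wy":0,"wz":0,"claw":-1},{"x":3.6,"y":-2.9,"z":0,"wx":0,"wy":0,"wz":0,"claw":-1},{"x":3.6,"y":-2.9,"z":0,"wx":0,"wy":0,"wz":0,"claw":-1},{"x":3.6,"y":-2.9,"z":0,"wx":0,"wy":0,"wz":0,"claw":-1}]'; python3 go.py 0.5 0.193 0.22 6
```

```text
time_s: 1.1
tcp_pos: [0.4663, -0.2034, 0.2312]
orientation: [0.983, 0.184, -0.0, 0.0]
wrist_force: [1.0, -0.9, -0.5]
finger_gap: 1.0
gripper_force: 0.0
t 1.1 pos [ 0.4663 -0.2034  0.2312] F [ 1.  -0.9 -0.5] gap 1.0 gf 0.0
shift cm [ 17.49 -35.73   1.11] turn [0.    0.    0.266] after-turn shift [  7.49 -39.07   1.12]
```

```bash
python3 -m pendant '[{"x":0,"y":0,"z":0,"wx":0,"wy":0,"wz":0.133,"claw":-1},{"x":0,"y":0,"z":0,"wx":0,"wy":0,"wz":0.133,"claw":-1},{"x":0.9,"y":-4.88,"z":0.1,"wx":0,"wy":0,"wz":0,"claw":-1},{"x":0.9,"y":-4.88,"z":0.1,"wx":0,"wy":0,"wz":0,"claw":-1},{"x":0.9,"y":-4.88,"z":0.1,"wx":0,"wy":0,"wz":0,"claw":-1},{"x":0.9,"y":-4.88,"z":0.1,"wx":0,"wy":0,"wz":0,"claw":-1},{"x":0.9,"y":-4.88,"z":0.1,"wx":0,"wy":0,"wz":0,"claw":-1},{"x":0.9,"y":-4.88,"z":0.1,"wx":0,"wy":0,"wz":0,"claw":-1},{"x":0.9,"y":-4.88,"z":0.1,"wx":0,"wy":0,"wz":0,"claw":-1},{"x":0.9,"y":-4.88,"z":0.1,"wx":0,"wy":0,"wz":0,"claw":-1}]'; python3 -m pendant '[{"x":0,"y":0,"z":0,"wx":0,"wy":0,"wz":0,"claw":-1},{"x":0,"y":0,"z":0,"wx":0,"wy":0,"wz":0,"claw":-1}]'
cat > w.py <<'E'
import sys,cv2
from h import *
from plant import robot
def shot(name):
    s=robot.read_state();d=robot.get_image("wrist");cv2.imwrite(f"pics/{name}.png",d["color"])
    M=np.eye(4);M[:3,:3]=Ro.from_quat(s["orientation"]).as_matrix();M[:3,3]=s["tcp_pos"]
    np.savez(f"{name}.npz",K=d["intrinsics"],M=M@d["hand_eye"]);print(np.round(d["hand_eye"],3),np.round(s["tcp_pos"],4))
def wz(name,uv,z):
    c=np.load(f"{name}.npz");d=c["M"][:3,:3]@np.linalg.solve(c["K"],[uv[0],uv[1],1]);o=c["M"][:3,3]
    return o+d*(z-o[2])/d[2]
if __name__=="__main__": shot(sys.argv[1])
E
python3 w.py w1; python3 go.py 0.5126 0.193 0.22 6
```

```text
time_s: 2.1
tcp_pos: [0.4965, 0.1923, 0.2231]
orientation: [0.999, 0.052, -0.0, 0.0]
wrist_force: [1.7, -0.6, 0.3]
finger_gap: 1.001
gripper_force: 0.0
time_s: 2.3
tcp_pos: [0.4959, 0.1924, 0.2229]
orientation: [0.999, 0.054, -0.001, -0.0]
wrist_force: [0.4, -1.2, -0.3]
finger_gap: 0.997
gripper_force: 0.0
[[ 0.001 -0.964 -0.267  0.067]
 [ 1.     0.001 -0.     0.   ]
 [ 0.001 -0.267  0.964 -0.141]
 [ 0.     0.     0.     1.   ]] [0.4959 0.1924 0.2229]
t 2.35 pos [0.4963 0.1903 0.2228] F [ 0.9 -1.2 -0.5] gap 1.0 gf 0.0
shift cm [ 1.65 -0.09  0.27] turn [0.001 0.001 0.001] after-turn shift [ 1.64 -0.09  0.28]
```

View pics/w1.png

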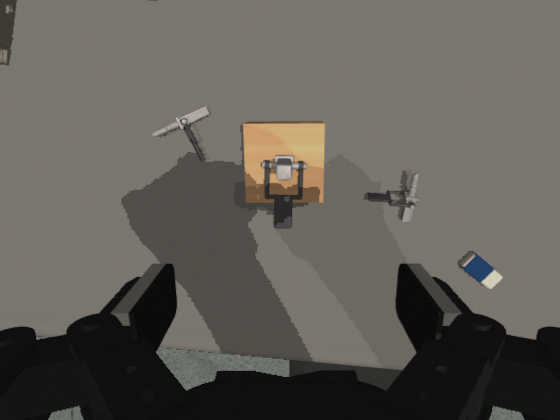

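The wrist view shows the block's top corners at (244,123), (325,122), (324,202) and (245,203). The pin's post is at (285,160), with its loop pointing straight down the image and square to the tool.

```bash
python3 - <<'E'
from w import *
np.set_printoptions(precision=4,suppress=True)
print(np.mean([wz("w1",p,.042) for p in((244,123),(325,122),(324,202),(245,203))],0))
print("post",wz("w1",(285,161),.084),"hinge",wz("w1",(266,164),.049),wz("w1",(304,166),.049),"tongue",wz("w1",(283,227),.049))
a=wz("w1",(244,123),.042)-wz("w1",(325,122),.042);print(np.degrees(np.arctan2(a[1],a[0])))
E
python3 go.py 0.5126 0.193 0.056 6.2
```

```text
[0.5119 0.1952 0.042 ]
post [0.5206 0.1955 0.084 ] hinge [0.511 0.211 0.049] [0.5128 0.1784 0.049 ] tongue [0.456  0.1904 0.049 ]
96.99774915626828
t 2.35 pos [0.4963 0.1903 0.2228] F [ 0.9 -1.2 -0.5] gap 1.0 gf 0.0
shift cm [ 1.66 -0.11 16.67] turn [ 0.001  0.001 -0.002] after-turn shift [ 1.65 -0.09 16.68]
```

```bash
python3 -m pendant '[{"x":1.6,"y":-0.25,"z":1,"wx":0,"wy":0,"wz":0,"claw":-1},{"x":0,"y":0,"z":4,"wx":0,"wy":0,"wz":0,"claw":-1},{"x":0,"y":0,"z":4,"wx":0,"wy":0,"wz":0,"claw":-1},{"x":0,"y":0,"z":3.6,"wx":0,"wy":0,"wz":0,"claw":-1},{"x":0,"y":0,"z":2.5,"wx":0,"wy":0,"wz":0,"claw":-1},{"x":0,"y":0,"z":1.5,"wx":0,"wy":0,"wz":0,"claw":-1},{"x":0,"y":0,"z":0,"wx":0,"wy":0,"wz":0,"claw":-1},{"x":0,"y":0,"z":0,"wx":0,"wy":0,"wz":0,"claw":-1}]' 40; python3 go.py 0.5122 0.194 0.056 6.2;  python3 -m pendant '[{"x":0,"y":0,"z":0,"wx":0,"wy":0,"wz":0,"claw":0.5},{"x":0,"y":0,"z":0,"wx":0,"wy":0,"wz":0,"claw":1},{"x":0,"y":0,"z":0,"wx":0,"wy":0,"wz":0,"claw":1},{"x":0,"y":0,"z":0,"wx":0,"wy":0,"wz":0,"claw":1},{"x":0,"y":0,"z":0,"wx":0,"wy":0,"wz":0,"claw":1},{"x":0,"y":0,"z":0,"wx":0,"wy":0,"wz":0,"claw":1}]' 40; python3 go.py 0.5122 0.194 0.056 6.2
```

```text
time_s: 3.15
tcp_pos: [0.5132, 0.1942, 0.058]
orientation: [0.999, 0.052, 0.0, 0.0]
wrist_force: [0.2, -0.7, -0.2]
finger_gap: 0.996
gripper_force: 0.0
t 3.15 pos [0.5132 0.1942 0.058 ] F [ 0.2 -0.7 -0.2] gap 0.996 gf 0.0
shift cm [-0.1   0.01  0.2 ] turn [ 0.    -0.001 -0.005] after-turn shift [-0.1   0.01  0.2 ]
time_s: 3.75
tcp_pos: [0.5126, 0.1952, 0.0576]
orientation: [0.999, 0.053, 0.0, -0.0]
wrist_force: [-0.7, 0.5, 1.5]
finger_gap: 0.13
gripper_force: 41.1
t 3.75 pos [0.5126 0.1952 0.0576] F [-0.7  0.5  1.5] gap 0.13 gf 41.1
shift cm [-0.05  0.12  0.16] turn [-0.    -0.001 -0.003] after-turn shift [-0.05  0.12  0.16]
```

```bash
python3 -m pendant '[{"x":0,"y":0,"z":0,"wx":0,"wy":0,"wz":0,"claw":1},{"x":0,"y":0,"z":-1,"wx":0,"wy":0,"wz":0,"claw":1},{"x":0,"y":0,"z":-2,"wx":0,"wy":0,"wz":0,"claw":1},{"x":0,"y":0,"z":-3,"wx":0,"wy":0,"wz":0,"claw":1},{"x":0,"y":0,"z":-4,"wx":0,"wy":0,"wz":0,"claw":1},{"x":0,"y":0,"z":-4,"wx":0,"wy":0,"wz":0,"claw":1},{"x":0,"y":0,"z":-1,"wx":0,"wy":0,"wz":0,"claw":1},{"x":0,"y":0,"z":0,"wx":0,"wy":0,"wz":0,"claw":1}]' 60;  python3 go.py 0.606 -0.212 0.2 14
python3 - <<'E'
from w import *
shot("w2");cv2.imwrite("pics/s2.png",robot.get_image("side")["color"])
a=cv2.imread("pics/w2.png")[150:420,140:420];b=cv2.imread("pics/s2.png")[180:320,220:365]
cv2.imwrite("pics/c2.png",np.hstack([cv2.resize(x,(400,400*x.shape[0]//x.shape[1]),interpolation=2)[:385] for x in(a,b)]))
E
```

```text
time_s: 4.55
tcp_pos: [0.5134, 0.195, 0.2093]
orientation: [0.999, 0.052, 0.002, 0.0]
wrist_force: [-0.2, -0.0, -0.9]
finger_gap: 0.126
gripper_force: 60.0
t 4.55 pos [0.5134 0.195  0.2093] F [-0.2 -0.  -0.9] gap 0.126 gf 60.0
shift cm [ 4.97 41.44  0.95] turn [ 0.001 -0.004 -0.14 ] after-turn shift [-0.86 41.73  0.93]
[[ 0.001 -0.964 -0.267  0.067]
 [ 1.     0.001 -0.     0.   ]
 [ 0.001 -0.267  0.964 -0.141]
 [ 0.     0.     0.     1.   ]] [0.5134 0.195  0.2093]
```

View pics/c2.png

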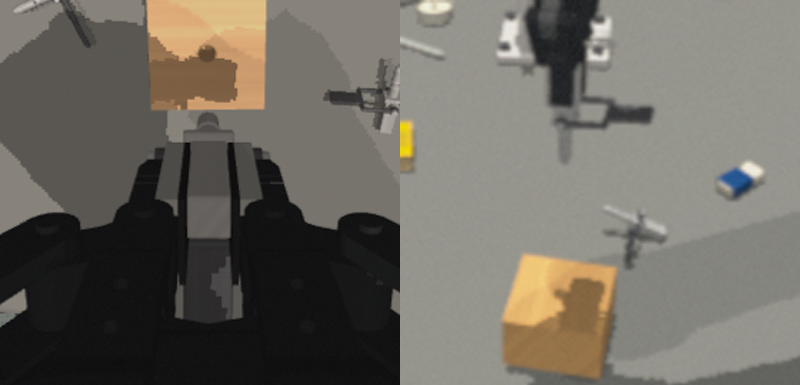

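The view shows the pin upright between the pads, with the tip at about wrist pixel (285,233) and the loop open. Next I'll find its in-hand offset.

```bash
python3 - <<'E'
from w import *
np.set_printoptions(precision=4,suppress=True)
H=robot.get_image("wrist")["hand_eye"];K=np.load("w2.npz")["K"]
def tz(uv,z):
    d=H[:3,:3]@np.linalg.solve(K,[uv[0],uv[1],1]);o=H[:3,3];return o+d*(z-o[2])/d[2]
print("tip front",tz((285,150+112/1.4286),.0497),"collar front",tz((285,150+130/1.4286),.0157),tz((285,150+141/1.4286),.0117))
print("collar sides",tz((140+184/1.4286,241),.0157),tz((140+232/1.4286,241),.0157))
print("posttop",tz((285,150+237/1.4286),-.0263),tz((140+188/1.4286,150+237/1.4286),-.0263),tz((140+231/1.4286,150+237/1.4286),-.0263))
print("blockhole",wz("w2",(285,150+53/1.4286),.042))
E
python3 go.py 0.58 -0.2 0.2 14
```

```text
tip front [ 0.0015 -0.0002  0.0497] collar front [ 0.0071 -0.0001  0.0157] [ 0.005  -0.0001  0.0117]
collar sides [ 0.0071 -0.0074  0.0157] [0.0071 0.0078 0.0157]
posttop [-0.0048  0.     -0.0263] [-0.0048 -0.0047 -0.0263] [-0.0048  0.0059 -0.0263]
blockhole [0.5123 0.1953 0.042 ]
t 4.7 pos [0.5112 0.1939 0.2056] F [-0.4  0.2 -2.2] gap 0.126 gf 60.0
shift cm [ 2.73 39.89  0.6 ] turn [ 0.001  0.003 -0.14 ] after-turn shift [-2.86 39.89  0.56]
```

```bash
python3 -m pendant '[{"x":0,"y":0,"z":0,"wx":0,"wy":0,"wz":-0.14,"claw":1},{"x":-0.35,"y":3,"z":0,"wx":0,"wy":0,"wz":0,"claw":1},{"x":-0.35,"y":4.9,"z":0,"wx":0,"wy":0,"wz":0,"claw":1},{"x":-0.35,"y":4.9,"z":0,"wx":0,"wy":0,"wz":0,"claw":1},{"x":-0.35,"y":4.9,"z":0.1,"wx":0,"wy":0,"wz":0,"claw":1},{"x":-0.35,"y":4.9,"z":0.1,"wx":0,"wy":0,"wz":0,"claw":1},{"x":-0.35,"y":4.9,"z":0.1,"wx":0,"wy":0,"wz":0,"claw":1},{"x":-0.35,"y":4.9,"z":0.1,"wx":0,"wy":0,"wz":0,"claw":1},{"x":-0.35,"y":4.9,"z":0.1,"wx":0,"wy":0,"wz":0,"claw":1},{"x":-0.35,"y":4.4,"z":0.1,"wx":0,"wy":0,"wz":0,"claw":1}]'; python3 -m pendant '[{"x":0,"y":0,"z":0,"wx":0,"wy":0,"wz":0,"claw":1},{"x":0,"y":0,"z":0,"wx":0,"wy":0,"wz":0,"claw":1},{"x":0,"y":0,"z":0,"wx":0,"wy":0,"wz":0,"claw":1}]'
python3 - <<'E'
from w import *
shot("w3");cv2.imwrite("pics/s3.png",robot.get_image("side")["color"])
a=cv2.imread("pics/w3.png")[60:260,180:390];b=cv2.imread("pics/s3.png")[120:215,235:335]
cv2.imwrite("pics/c3.png",np.hstack([cv2.resize(x,(400,400*x.shape[0]//x.shape[1]),interpolation=2)[:380] for x in(a,b)]))
E
python3 go.py 0.606 -0.212 0.2 14
```

```text
time_s: 5.7
tcp_pos: [0.5815, -0.2199, 0.1987]
orientation: [0.993, 0.122, -0.002, -0.001]
wrist_force: [0.7, -0.2, -0.8]
finger_gap: 0.125
gripper_force: 60.0
time_s: 6.0
tcp_pos: [0.5822, -0.2153, 0.1997]
orientation: [0.992, 0.123, -0.001, -0.001]
wrist_force: [0.5, 1.1, -1.1]
finger_gap: 0.126
gripper_force: 60.0
[[ 0.001 -0.964 -0.267  0.067]
 [ 1.     0.001 -0.     0.   ]
 [ 0.001 -0.267  0.964 -0.141]
 [ 0.     0.     0.     1.   ]] [ 0.5822 -0.2153  0.1997]
t 6.1 pos [ 0.5827 -0.215   0.2007] F [ 0.3  0.7 -1.5] gap 0.128 gf 60.0
shift cm [2.33 0.28 0.07] turn [-0.001  0.001  0.004] after-turn shift [2.33 0.27 0.07]
```

View pics/c3.png

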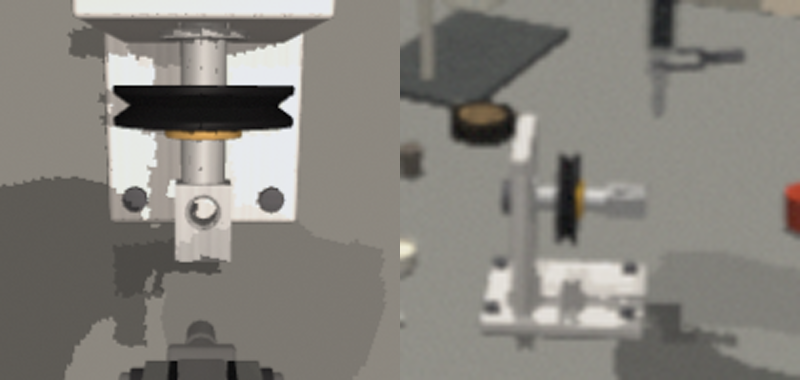

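The wrist crop shows the cross hole at wrist pixel (286.8,170.8). The end block is 28.9 px wide, its front edge is at v≈197.5, and it is square to the tool. The side crop shows the axle end at (296,168).

Run:
```python
from w import *
np.set_printoptions(precision=4,suppress=True)
K=np.load("w3.npz")["K"];M=np.load("w3.npz")["M"];print(K[0,0],M[:3,3])
px=lambda x,y:(180+x/1.905,60+y/1.905)
for z in(.08,.086,.092,.098):
    h=wz("w3",px(203.5,211),z);a,b=wz("w3",px(176,240),z),wz("w3",px(231,240),z);f,k=wz("w3",px(203.5,262),z),wz("w3",px(203.5,183),z)
    print(z,h,"w",np.linalg.norm(a-b),"len",np.linalg.norm(f-k),"hole-front",np.linalg.norm(h-f))
u=[wz("w3",px(*p),.133) for p in((72,16),(334,16))];print("yaw",np.degrees(np.arctan2(*(u[0]-u[1])[1::-1]))-90)
# wrist ray + side ray, front edge mid top & hole
o=M[:3,3];d=M[:3,:3]@np.linalg.solve(K,[*px(203.5,211),1])
for q in((622,189),(624,191)):
    p,e=ray("side",(235+(q[0]-400)/4,120+q[1]/4));k=np.linalg.lstsq(np.c_[d,-e],p-o,rcond=None)[0];print("tri",o+d*k[0],p+e*k[1])
```

```text
369.4061853176388 [ 0.6472 -0.1996  0.3404]
0.08 [ 0.6023 -0.2108  0.08  ] w 0.02081000943570023 len 0.030155720835977815 hole-front 0.01967774851815552
0.086 [ 0.6033 -0.2105  0.086 ] w 0.020330555188504403 len 0.029460945157152023 hole-front 0.01922438110708187
0.092 [ 0.6044 -0.2103  0.092 ] w 0.01985110094130855 len 0.028766169478326012 hole-front 0.018771013696008212
0.098 [ 0.6054 -0.21    0.098 ] w 0.019371646694112666 len 0.02807139379950011 hole-front 0.018317646284934562
yaw 14.178626250469947
tri [ 0.6047 -0.2102  0.0936] [ 0.604  -0.2104  0.0937]
tri [ 0.6043 -0.2103  0.0918] [ 0.6027 -0.2109  0.0921]
```

```bash
python3 -m pendant '[{"x":1.2,"y":0,"z":0,"wx":0,"wy":0,"wz":0,"claw":1},{"x":1.1,"y":0.04,"z":0,"wx":0,"wy":0,"wz":0,"claw":1},{"x":0,"y":0,"z":2.5,"wx":0,"wy":0,"wz":0,"claw":1},{"x":0,"y":0,"z":2.3,"wx":0,"wy":0,"wz":0,"claw":1},{"x":0,"y":0,"z":0,"wx":0,"wy":0,"wz":0,"claw":1},{"x":0,"y":0,"z":0,"wx":0,"wy":0,"wz":0,"claw":1},{"x":0,"y":0,"z":0,"wx":0,"wy":0,"wz":0,"claw":1}]'
python3 - <<'E'
from w import *
shot("w4");cv2.imwrite("pics/s4.png",robot.get_image("side")["color"])
a=cv2.imread("pics/w4.png")[90:290,180:390];b=cv2.imread("pics/s4.png")[120:215,235:335]
cv2.imwrite("pics/c4.png",np.hstack([cv2.resize(x,(400,400*x.shape[0]//x.shape[1]),interpolation=2)[:380] for x in(a,b)]))
E
python3 go.py 0.605 -0.210 0.15 14.1
```

```text
time_s: 6.8
tcp_pos: [0.6068, -0.2118, 0.1548]
orientation: [0.992, 0.122, 0.001, 0.0]
wrist_force: [-0.4, 0.4, -1.4]
finger_gap: 0.124
gripper_force: 60.0
[[ 0.001 -0.964 -0.267  0.067]
 [ 1.     0.001 -0.     0.   ]
 [ 0.001 -0.267  0.964 -0.141]
 [ 0.     0.     0.     1.   ]] [ 0.6068 -0.2118  0.1548]
t 6.9 pos [ 0.6065 -0.2122  0.1549] F [-0.4 -0.4 -1.2] gap 0.125 gf 60.0
shift cm [-0.09 -0.25  0.49] turn [ 0.001 -0.002 -0.001] after-turn shift [-0.09 -0.25  0.49]
```

View pics/c4.png

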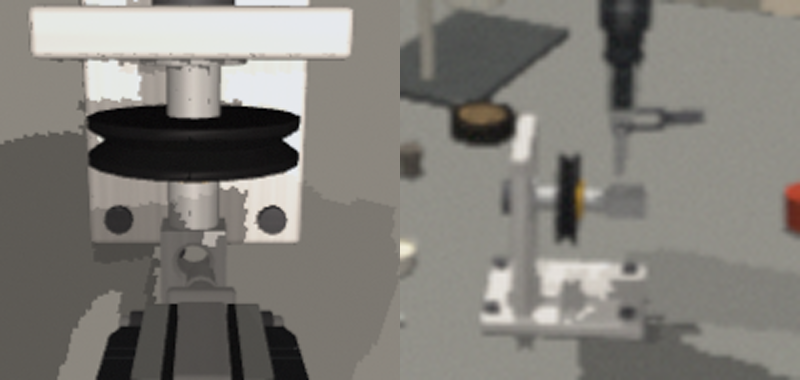

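The wrist crop shows the hole at (193,258) and the pin's tip and collar centre at (202,285), so the tool is about 2.5 mm too far in +y. In the side crop the tip is just above the block.

```bash
python3 - <<'E'
from w import *
np.set_printoptions(precision=4,suppress=True)
px=lambda x,y:(180+x/1.905,90+y/1.905)
h=wz("w4",px(194,259),.093);a,b=[wz("w4",px(x,240),.093) for x in(162,228)];k=wz("w4",px(195,232),.093)
print(h,(a+b)/2,np.linalg.norm(a-b),"back edge->hole",k, k[:2]-.010*np.array([.970,.244]))
print("pin collar",wz("w4",px(168,291),.1548-.0157),wz("w4",px(236,291),.1548-.0157),"tip", wz("w4",px(202,285),.1548-.0497))
E
python3 go.py 0.605 -0.210 0.145 14.1
```

```text
[ 0.6053 -0.2101  0.093 ] [ 0.6112 -0.2089  0.093 ] 0.019862220282264878 back edge->hole [ 0.6136 -0.2083  0.093 ] [ 0.6039 -0.2108]
pin collar [ 0.611  -0.2028  0.1391] [ 0.6149 -0.2184  0.1391] tip [ 0.6021 -0.2134  0.1051]
t 6.9 pos [ 0.6065 -0.2122  0.1549] F [-0.4 -0.4 -1.2] gap 0.125 gf 60.0
shift cm [-0.09 -0.25  0.99] turn [ 0.001 -0.002 -0.001] after-turn shift [-0.09 -0.25  0.99]
```

```bash
python3 -m pendant '[{"x":-0.09,"y":-0.23,"z":0,"wx":0,"wy":0,"wz":0,"claw":1},{"x":0,"y":0,"z":0.3,"wx":0,"wy":0,"wz":0,"claw":1},{"x":0,"y":0,"z":0.3,"wx":0,"wy":0,"wz":0,"claw":1},{"x":0,"y":0,"z":0.3,"wx":0,"wy":0,"wz":0,"claw":1},{"x":0,"y":0,"z":0.2,"wx":0,"wy":0,"wz":0,"claw":1},{"x":0,"y":0,"z":0.2,"wx":0,"wy":0,"wz":0,"claw":1},{"x":0,"y":0,"z":0,"wx":0,"wy":0,"wz":0,"claw":1}]';python3 go.py 0.605 -0.2102 0.139 14.1
python3 -m pendant '[{"x":0,"y":0,"z":0.2,"wx":0,"wy":0,"wz":0,"claw":1},{"x":0,"y":0,"z":0,"wx":0,"wy":0,"wz":0,"claw":1}]';python3 go.py 0.605 -0.2102 0.139 14.1
```

```text
time_s: 7.6
tcp_pos: [0.6037, -0.2101, 0.1398]
orientation: [0.993, 0.122, -0.0, -0.0]
wrist_force: [-0.2, 0.6, -1.0]
finger_gap: 0.128
gripper_force: 60.0
t 7.6 pos [ 0.6037 -0.2101  0.1398] F [-0.2  0.6 -1. ] gap 0.128 gf 60.0
shift cm [0.13 0.05 0.08] turn [-0.     0.001 -0.001] after-turn shift [0.13 0.05 0.08]
time_s: 7.8
tcp_pos: [0.6038, -0.2101, 0.1381]
orientation: [0.993, 0.122, -0.0, -0.0]
wrist_force: [-0.5, 0.5, -1.0]
finger_gap: 0.126
gripper_force: 60.0
t 7.8 pos [ 0.6038 -0.2101  0.1381] F [-0.5  0.5 -1. ] gap 0.126 gf 60.0
shift cm [ 0.11  0.04 -0.09] turn [-0.     0.    -0.001] after-turn shift [ 0.11  0.04 -0.09]
```

```bash
python3 -m pendant '[{"x":0.06,"y":0.02,"z":0.2,"wx":0,"wy":0,"wz":0,"claw":1},{"x":0,"y":0,"z":0.2,"wx":0,"wy":0,"wz":0,"claw":1},{"x":0,"y":0,"z":0,"wx":0,"wy":0,"wz":0,"claw":1}]'; python3 -m pendant '[{"x":0,"y":0,"z":0.2,"wx":0,"wy":0,"wz":0,"claw":1},{"x":0,"y":0,"z":0.2,"wx":0,"wy":0,"wz":0,"claw":1},{"x":0,"y":0,"z":0,"wx":0,"wy":0,"wz":0,"claw":1}]'
```

```text
time_s: 8.1
tcp_pos: [0.6043, -0.2101, 0.1339]
orientation: [0.993, 0.122, -0.0, -0.0]
wrist_force: [0.8, -0.2, -2.0]
finger_gap: 0.127
gripper_force: 60.0
time_s: 8.4
tcp_pos: [0.6043, -0.2101, 0.1299]
orientation: [0.993, 0.122, -0.0, -0.0]
wrist_force: [0.3, -0.5, -1.8]
finger_gap: 0.125
gripper_force: 60.0
```

```bash
python3 -m pendant '[{"x":0,"y":0,"z":0.2,"wx":0,"wy":0,"wz":0,"claw":1},{"x":0,"y":0,"z":0.2,"wx":0,"wy":0,"wz":0,"claw":1},{"x":0,"y":0,"z":0,"wx":0,"wy":0,"wz":0,"claw":1}]'; python3 -m pendant '[{"x":0,"y":0,"z":0.2,"wx":0,"wy":0,"wz":0,"claw":1},{"x":0,"y":0,"z":0.2,"wx":0,"wy":0,"wz":0,"claw":1},{"x":0,"y":0,"z":0,"wx":0,"wy":0,"wz":0,"claw":1}]'
```

```text
time_s: 8.7
tcp_pos: [0.6045, -0.2104, 0.1261]
orientation: [0.993, 0.122, -0.0, 0.0]
wrist_force: [0.1, -0.5, -1.7]
finger_gap: 0.128
gripper_force: 60.0
time_s: 9.0
tcp_pos: [0.6047, -0.2106, 0.1221]
orientation: [0.993, 0.122, 0.0, 0.0]
wrist_force: [1.5, -2.1, -1.7]
finger_gap: 0.123
gripper_force: 59.8
```

```bash
python3 -m pendant '[{"x":0,"y":0,"z":0.2,"wx":0,"wy":0,"wz":0,"claw":1},{"x":0,"y":0,"z":0.1,"wx":0,"wy":0,"wz":0,"claw":1},{"x":0,"y":0,"z":0,"wx":0,"wy":0,"wz":0,"claw":1}]'
```

```text
time_s: 9.3
tcp_pos: [0.6046, -0.2104, 0.1191]
orientation: [0.993, 0.122, 0.0, 0.0]
wrist_force: [0.6, -2.7, -0.4]
finger_gap: 0.122
gripper_force: 59.9
```

```bash
for i in 1; do python3 -m pendant '[{"x":0,"y":0,"z":0.1,"wx":0,"wy":0,"wz":0,"claw":1},{"x":0,"y":0,"z":0.1,"wx":0,"wy":0,"wz":0,"claw":1},{"x":0,"y":0,"z":0,"wx":0,"wy":0,"wz":0,"claw":1}]'; done; python3 -m pendant '[{"x":0,"y":0,"z":0.1,"wx":0,"wy":0,"wz":0,"claw":1},{"x":0,"y":0,"z":0.1,"wx":0,"wy":0,"wz":0,"claw":1},{"x":0,"y":0,"z":0,"wx":0,"wy":0,"wz":0,"claw":1}]'
```

```text
time_s: 9.6
tcp_pos: [0.6046, -0.2103, 0.1171]
orientation: [0.993, 0.122, 0.0, 0.0]
wrist_force: [1.5, -2.5, -2.9]
finger_gap: 0.122
gripper_force: 59.9
time_s: 9.9
tcp_pos: [0.6046, -0.2102, 0.1152]
orientation: [0.993, 0.122, 0.0, 0.0]
wrist_force: [1.5, -3.3, -1.0]
finger_gap: 0.121
gripper_force: 60.0
```

```bash
python3 -m pendant '[{"x":0,"y":0,"z":0.1,"wx":0,"wy":0,"wz":0,"claw":1},{"x":0,"y":0,"z":0,"wx":0,"wy":0,"wz":0,"claw":1}]'
```

```text
time_s: 10.1
tcp_pos: [0.6046, -0.2102, 0.1142]
orientation: [0.993, 0.122, 0.0, 0.0]
wrist_force: [1.7, -1.6, -0.8]
finger_gap: 0.122
gripper_force: 60.0
```

```bash
python3 -m pendant '[{"x":0,"y":0,"z":0.1,"wx":0,"wy":0,"wz":0,"claw":1},{"x":0,"y":0,"z":0,"wx":0,"wy":0,"wz":0,"claw":1}]'
```

```text
time_s: 10.3
tcp_pos: [0.6045, -0.2102, 0.1131]
orientation: [0.993, 0.122, 0.0, -0.0]
wrist_force: [1.9, -2.4, -1.7]
finger_gap: 0.126
gripper_force: 59.9
```

```bash
python3 -m pendant '[{"x":0,"y":0,"z":0.1,"wx":0,"wy":0,"wz":0,"claw":1},{"x":0,"y":0,"z":0,"wx":0,"wy":0,"wz":0,"claw":1}]'; python3 -m pendant '[{"x":0,"y":0,"z":0.1,"wx":0,"wy":0,"wz":0,"claw":1},{"x":0,"y":0,"z":0,"wx":0,"wy":0,"wz":0,"claw":1}]'
```

```text
time_s: 10.5
tcp_pos: [0.6045, -0.2102, 0.112]
orientation: [0.993, 0.122, -0.0, -0.0]
wrist_force: [1.4, -1.8, -2.2]
finger_gap: 0.127
gripper_force: 59.8
time_s: 10.7
tcp_pos: [0.6045, -0.2101, 0.111]
orientation: [0.993, 0.122, -0.0, -0.0]
wrist_force: [2.1, -2.9, -1.8]
finger_gap: 0.125
gripper_force: 59.8
```

```bash
python3 -m pendant '[{"x":0,"y":0,"z":0.1,"wx":0,"wy":0,"wz":0,"claw":1},{"x":0,"y":0,"z":0,"wx":0,"wy":0,"wz":0,"claw":1}]'
```

```text
time_s: 10.9
tcp_pos: [0.6044, -0.2102, 0.1101]
orientation: [0.993, 0.122, -0.0, -0.0]
wrist_force: [1.7, -2.7, -1.8]
finger_gap: 0.126
gripper_force: 59.9
```

```bash
python3 -m pendant '[{"x":0,"y":0,"z":0.1,"wx":0,"wy":0,"wz":0,"claw":1},{"x":0,"y":0,"z":0,"wx":0,"wy":0,"wz":0,"claw":1}]'
```

```text
time_s: 11.1
tcp_pos: [0.6046, -0.2101, 0.1098]
orientation: [0.993, 0.122, -0.0, 0.0]
wrist_force: [0.5, -2.5, 2.7]
finger_gap: 0.127
gripper_force: 60.6
```

```bash
python3 -m pendant '[{"x":0,"y":0,"z":0.05,"wx":0,"wy":0,"wz":0,"claw":1},{"x":0,"y":0,"z":0,"wx":0,"wy":0,"wz":0,"claw":1}]'
```

```text
time_s: 11.3
tcp_pos: [0.6046, -0.2102, 0.1097]
orientation: [0.993, 0.122, -0.0, 0.0]
wrist_force: [-1.7, -2.0, 5.9]
finger_gap: 0.121
gripper_force: 61.2
```

```bash
python3 -m pendant '[{"x":0,"y":0,"z":0.05,"wx":0,"wy":0,"wz":0,"claw":1},{"x":0,"y":0,"z":0,"wx":0,"wy":0,"wz":0,"claw":1}]'
```

```text
time_s: 11.5
tcp_pos: [0.6047, -0.2102, 0.1097]
orientation: [0.993, 0.122, 0.0, 0.0]
wrist_force: [-2.6, -1.5, 10.7]
finger_gap: 0.123
gripper_force: 61.5
```

```bash
python3 -m pendant '[{"x":0,"y":0,"z":0.05,"wx":0,"wy":0,"wz":0,"claw":1},{"x":0,"y":0,"z":0,"wx":0,"wy":0,"wz":0,"claw":1}]'
```

```text
time_s: 11.7
tcp_pos: [0.6047, -0.2101, 0.1097]
orientation: [0.993, 0.122, 0.0, 0.0]
wrist_force: [-3.9, -1.7, 12.8]
finger_gap: 0.123
gripper_force: 61.9
```

```bash
python3 -m pendant '[{"x":0,"y":0,"z":0.05,"wx":0,"wy":0,"wz":0,"claw":1},{"x":0,"y":0,"z":0,"wx":0,"wy":0,"wz":0,"claw":1}]';python3 - <<'E'
from w import *
shot("w5");cv2.imwrite("pics/s5.png",robot.get_image("side")["color"])
a=cv2.imread("pics/w5.png")[150:350,180:390];b=cv2.imread("pics/s5.png")[150:190,275:315]
cv2.imwrite("pics/c5.png",np.hstack([cv2.resize(x,(400,400*x.shape[0]//x.shape[1]),interpolation=2)[:380] for x in(a,b)]))
E
```

```text
time_s: 11.9
tcp_pos: [0.6047, -0.2101, 0.1096]
orientation: [0.993, 0.122, 0.0, 0.001]
wrist_force: [-5.7, -0.7, 15.3]
finger_gap: 0.126
gripper_force: 62.3
[[ 0.001 -0.964 -0.267  0.067]
 [ 1.     0.001 -0.     0.   ]
 [ 0.001 -0.267  0.964 -0.141]
 [ 0.     0.     0.     1.   ]] [ 0.6047 -0.2101  0.1096]
```

View pics/c5.png

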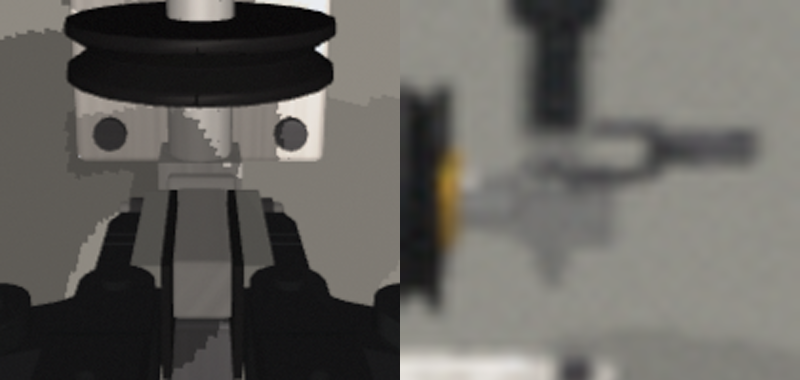

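The side crop shows the shank protruding below the end block, with its tip at about (290.3,178.5). The wrist crop shows the collar against the block. I'll check the protrusion by projecting it.

Run:
```python
from h import *
c=C["side"]
def P(x): q=c["K"]@(c["R"]@x+c["t"]);return np.round(q[:2]/q[2],1)
for z in(.056,.060,.064,.074,.078,.093): print(z,"axis",P([.6046,-.2102,z]))
ex=np.array([.970,.244,0]);ey=np.array([-.244,.970,0]);h=np.array([.6046,-.2102,0])
for m in(.090,.094): print(m,[P(h+ex*x+ey*10e-3+[0,0,m+dz]) for x,dz in((-.018,0),(-.018,-.016),(.010,-.016))])
print("camside",-c["R"].T@c["t"])
```

```text
0.056 axis [289.9 179.2]
0.06 axis [289.9 177.9]
0.064 axis [290.  176.7]
0.074 axis [290.1 173.5]
0.078 axis [290.1 172.3]
0.093 axis [290.3 167.5]
0.09 [array([296.6, 170.3]), array([296.4, 175.4]), array([286.4, 175.1])]
0.094 [array([296.7, 169. ]), array([296.5, 174.2]), array([286.4, 173.8])]
camside [0.35131376 0.74877745 0.59279773]
```

```bash
python3 -m pendant '[{"x":0,"y":0,"z":-0.1,"wx":0,"wy":0,"wz":0,"claw":1},{"x":0,"y":0,"z":-0.1,"wx":0,"wy":0,"wz":0,"claw":1},{"x":0,"y":0,"z":0,"wx":0,"wy":0,"wz":0,"claw":1}]'; python3 -m pendant '[{"x":0,"y":0,"z":-0.05,"wx":0,"wy":0,"wz":0,"claw":1},{"x":0,"y":0,"z":0,"wx":0,"wy":0,"wz":0,"claw":1}]'
```

```text
time_s: 12.3
tcp_pos: [0.6046, -0.2102, 0.1097]
orientation: [0.993, 0.122, 0.0, 0.0]
wrist_force: [-1.3, -2.1, 6.2]
finger_gap: 0.127
gripper_force: 60.7
time_s: 12.5
tcp_pos: [0.6045, -0.2101, 0.1097]
orientation: [0.993, 0.122, 0.0, -0.0]
wrist_force: [-0.3, -2.4, 2.7]
finger_gap: 0.119
gripper_force: 60.4
```

```bash
python3 -m pendant '[{"x":0,"y":0,"z":-0.05,"wx":0,"wy":0,"wz":0,"claw":1},{"x":0,"y":0,"z":0,"wx":0,"wy":0,"wz":0,"claw":1}]'
```

```text
time_s: 12.7
tcp_pos: [0.6045, -0.2101, 0.1098]
orientation: [0.993, 0.122, -0.0, -0.0]
wrist_force: [1.2, -3.4, -0.6]
finger_gap: 0.126
gripper_force: 60.0
```

```bash
python3 -m pendant '[{"x":0,"y":0,"z":-0.05,"wx":0,"wy":0,"wz":0,"claw":1},{"x":0,"y":0,"z":0,"wx":0,"wy":0,"wz":0,"claw":1}]';python3 -m pendant '[{"x":0,"y":0,"z":-0.05,"wx":0,"wy":0,"wz":0,"claw":1},{"x":0,"y":0,"z":0,"wx":0,"wy":0,"wz":0,"claw":1}]'
```

```text
time_s: 12.9
tcp_pos: [0.6044, -0.2101, 0.1104]
orientation: [0.993, 0.122, -0.0, -0.0]
wrist_force: [1.0, -2.1, -2.4]
finger_gap: 0.125
gripper_force: 59.9
time_s: 13.1
tcp_pos: [0.6044, -0.2101, 0.1111]
orientation: [0.993, 0.122, -0.0, -0.0]
wrist_force: [1.3, -2.1, -3.0]
finger_gap: 0.124
gripper_force: 59.7
```

The pin lifts freely, so the click isn't proven. I'll measure the protrusion in the side image at sub-pixel level.

Run:
```python
import cv2,numpy as np
for n in("s3","s5"):
    g=cv2.cvtColor(cv2.imread(f"pics/{n}.png"),6)
    print(n,"cols 286..297, rows 160..184")
    for v in range(160,184): print(v,g[v,286:298])
```

```text
s3 cols 286..297, rows 160..184
160 [142 142 141 143 143 142 141 143 143 143 142 142]
161 [141 144 143 144 142 143 144 142 143 142 144 142]
162 [142 143 141 141 141 141 143 142 143 143 142 142]
163 [142 142 143 141 142 144 143 142 141 143 143 142]
164 [142 143 143 143 144 144 143 141 143 143 142 144]
165 [147 152 155 154 153 152 148 146 145 144 144 141]
166 [156 169 169 165 167 162 159 160 159 157 143 138]
167 [179 177 160 145 150 152 159 165 168 164 145 138]
168 [191 175 155 136 136 151 163 166 164 164 148 140]
169 [163 142 143 141 146 152 157 151 146 145 139 139]
170 [130 116 121 120 121 120 121 121 120 118 130 139]
171 [117 113 115 118 118 116 115 117 116 117 126 138]
172 [115 117 117 115 118 116 117 115 117 114 129 138]
173 [124 119 120 116 119 118 118 118 117 119 129 140]
174 [135 129 130 128 130 129 125 126 125 127 135 142]
175 [141 140 141 141 142 142 142 140 140 139 142 143]
176 [141 143 143 143 143 141 142 141 143 143 142 141]
177 [142 143 143 142 142 141 142 143 143 142 142 142]
178 [142 143 143 141 143 142 144 144 145 143 142 141]
179 [144 144 141 144 142 142 143 141 143 1
[... 855 characters left out ...]
71 [109 113 116 116 116 116 117 117 119 117 129 140]
172 [118 115 116 115 117 113 117 115 115 115 129 139]
173 [123 118 117 115 115 118 119 117 115 116 129 138]
174 [135 127 117 115 115 120 122 123 124 125 135 143]
175 [141 140 126 113 114 121 136 142 141 141 142 143]
176 [143 140 127 116 115 124 137 143 143 142 143 141]
177 [143 143 136 121 116 133 140 141 143 144 143 143]
178 [144 145 142 131 126 135 143 144 144 143 143 142]
179 [143 142 144 141 142 143 141 145 142 145 142 143]
180 [143 143 142 142 145 142 144 143 145 142 142 144]
181 [145 140 143 142 143 142 142 142 143 142 142 143]
182 [142 141 143 143 140 142 142 139 140 142 139 139]
183 [143 144 144 141 139 133 133 134 134 132 129 127]
```

The sub-pixel values give the block's bottom edge at v≈174.1 (mouth ≈0.0937) and the tip at ≈0.060. That puts the tip 34 mm below the mouth, so 0.1097 was the home height. I'll reseat with about 12 N, then unload.

```bash
python3 -m pendant '[{"x":0,"y":0,"z":0.1,"wx":0,"wy":0,"wz":0,"claw":1},{"x":0,"y":0,"z":0,"wx":0,"wy":0,"wz":0,"claw":1}]'; python3 -m pendant '[{"x":0,"y":0,"z":0.1,"wx":0,"wy":0,"wz":0,"claw":1},{"x":0,"y":0,"z":0,"wx":0,"wy":0,"wz":0,"claw":1}]'; python3 -m pendant '[{"x":0,"y":0,"z":0.08,"wx":0,"wy":0,"wz":0,"claw":1},{"x":0,"y":0,"z":0,"wx":0,"wy":0,"wz":0,"claw":1}]'
```

```text
time_s: 13.3
tcp_pos: [0.6046, -0.2102, 0.1104]
orientation: [0.993, 0.122, 0.0, 0.0]
wrist_force: [2.1, -2.8, -1.4]
finger_gap: 0.125
gripper_force: 59.9
time_s: 13.5
tcp_pos: [0.6047, -0.2102, 0.1098]
orientation: [0.993, 0.122, 0.0, 0.0]
wrist_force: [-0.1, -2.4, 1.8]
finger_gap: 0.125
gripper_force: 60.5
time_s: 13.7
tcp_pos: [0.6047, -0.2102, 0.1097]
orientation: [0.993, 0.122, 0.0, 0.0]
wrist_force: [-2.3, -2.3, 8.3]
finger_gap: 0.128
gripper_force: 61.3
```

```bash
python3 -m pendant '[{"x":0,"y":0,"z":-0.12,"wx":0,"wy":0,"wz":0,"claw":1},{"x":0,"y":0,"z":0,"wx":0,"wy":0,"wz":0,"claw":0},{"x":0,"y":0,"z":0,"wx":0,"wy":0,"wz":0,"claw":0},{"x":0,"y":0,"z":0,"wx":0,"wy":0,"wz":0,"claw":0},{"x":0,"y":0,"z":-1,"wx":0,"wy":0,"wz":0,"claw":0},{"x":0,"y":0,"z":-2,"wx":0,"wy":0,"wz":0,"claw":0},{"x":0,"y":0,"z":-1.5,"wx":0,"wy":0,"wz":0,"claw":0},{"x":0,"y":0,"z":0,"wx":0,"wy":0,"wz":0,"claw":1},{"x":0,"y":0,"z":0,"wx":0,"wy":0,"wz":0,"claw":1},{"x":0,"y":0,"z":0,"wx":0,"wy":0,"wz":0,"claw":1}]' 20; python3 -m pendant '[{"x":0,"y":0,"z":0.6,"wx":0,"wy":0,"wz":0,"claw":1},{"x":0,"y":0,"z":0.5,"wx":0,"wy":0,"wz":0,"claw":1},{"x":0,"y":0,"z":0,"wx":0,"wy":0,"wz":0,"claw":1},{"x":0,"y":0,"z":0,"wx":0,"wy":0,"wz":0,"claw":1}]'; python3 go.py .605 -.21 .137 14.1
```

```text
time_s: 14.7
tcp_pos: [0.6039, -0.2102, 0.154]
orientation: [0.993, 0.122, -0.001, -0.0]
wrist_force: [-0.2, 0.7, -0.3]
finger_gap: 0.007
gripper_force: 0.0
time_s: 15.1
tcp_pos: [0.6042, -0.21, 0.143]
orientation: [0.993, 0.122, -0.0, -0.0]
wrist_force: [0.1, 0.2, 1.3]
finger_gap: -0.001
gripper_force: 0.0
t 15.1 pos [ 0.6042 -0.21    0.143 ] F [0.1 0.2 1.3] gap -0.001 gf 0.0
shift cm [0.08 0.02 0.6 ] turn [-0.001  0.001 -0.001] after-turn shift [0.08 0.02 0.6 ]
```

Next I'll lower the closed fingertips onto the post top in small steps, expecting home at about 0.1357.

```bash
python3 -m pendant '[{"x":0,"y":0,"z":0.2,"wx":0,"wy":0,"wz":0,"claw":1},{"x":0,"y":0,"z":0.1,"wx":0,"wy":0,"wz":0,"claw":1},{"x":0,"y":0,"z":0,"wx":0,"wy":0,"wz":0,"claw":1}]'; python3 -m pendant '[{"x":0,"y":0,"z":0.1,"wx":0,"wy":0,"wz":0,"claw":1},{"x":0,"y":0,"z":0.1,"wx":0,"wy":0,"wz":0,"claw":1},{"x":0,"y":0,"z":0,"wx":0,"wy":0,"wz":0,"claw":1}]'
```

```text
time_s: 15.4
tcp_pos: [0.6045, -0.2102, 0.1406]
orientation: [0.993, 0.122, -0.0, -0.0]
wrist_force: [0.1, -0.2, -0.4]
finger_gap: -0.002
gripper_force: 0.0
time_s: 15.7
tcp_pos: [0.6044, -0.2102, 0.1386]
orientation: [0.993, 0.122, -0.0, -0.0]
wrist_force: [0.5, -0.1, -0.1]
finger_gap: -0.001
gripper_force: 0.0
```

```bash
python3 -m pendant '[{"x":0,"y":0,"z":0.1,"wx":0,"wy":0,"wz":0,"claw":1},{"x":0,"y":0,"z":0,"wx":0,"wy":0,"wz":0,"claw":1}]'; python3 -m pendant '[{"x":0,"y":0,"z":0.05,"wx":0,"wy":0,"wz":0,"claw":1},{"x":0,"y":0,"z":0,"wx":0,"wy":0,"wz":0,"claw":1}]'
```

```text
time_s: 15.9
tcp_pos: [0.6045, -0.2102, 0.1376]
orientation: [0.993, 0.122, -0.0, -0.0]
wrist_force: [-0.6, -0.7, -0.5]
finger_gap: 0.003
gripper_force: 0.0
time_s: 16.1
tcp_pos: [0.6045, -0.2102, 0.1372]
orientation: [0.993, 0.122, 0.0, 0.0]
wrist_force: [0.2, -0.4, -0.0]
finger_gap: 0.002
gripper_force: 0.0
```

```bash
python3 -m pendant '[{"x":0,"y":0,"z":0.1,"wx":0,"wy":0,"wz":0,"claw":1},{"x":0,"y":0,"z":0,"wx":0,"wy":0,"wz":0,"claw":1}]'; python3 -m pendant '[{"x":0,"y":0,"z":0.1,"wx":0,"wy":0,"wz":0,"claw":1},{"x":0,"y":0,"z":0,"wx":0,"wy":0,"wz":0,"claw":1}]'
```

```text
time_s: 16.3
tcp_pos: [0.6049, -0.2103, 0.1365]
orientation: [0.993, 0.122, 0.0, 0.0]
wrist_force: [0.7, 0.0, 1.7]
finger_gap: -0.003
gripper_force: 0.8
time_s: 16.5
tcp_pos: [0.6053, -0.2107, 0.1363]
orientation: [0.993, 0.122, 0.001, 0.001]
wrist_force: [0.1, -1.1, 5.7]
finger_gap: -0.002
gripper_force: 2.8
```

```bash
python3 -m pendant '[{"x":0,"y":0,"z":0.05,"wx":0,"wy":0,"wz":0,"claw":1},{"x":0,"y":0,"z":0,"wx":0,"wy":0,"wz":0,"claw":1}]'; python3 -m pendant '[{"x":0,"y":0,"z":0.05,"wx":0,"wy":0,"wz":0,"claw":1},{"x":0,"y":0,"z":0,"wx":0,"wy":0,"wz":0,"claw":1}]'
```

```text
time_s: 16.7
tcp_pos: [0.6055, -0.2108, 0.1362]
orientation: [0.993, 0.122, 0.001, 0.001]
wrist_force: [-0.5, -0.9, 7.6]
finger_gap: -0.002
gripper_force: 3.8
time_s: 16.9
tcp_pos: [0.6057, -0.2109, 0.1362]
orientation: [0.993, 0.122, 0.001, 0.001]
wrist_force: [-1.3, -1.2, 10.2]
finger_gap: -0.001
gripper_force: 5.0
```

```bash
python3 -m pendant '[{"x":0,"y":0,"z":0.06,"wx":0,"wy":0,"wz":0,"claw":1},{"x":0,"y":0,"z":0,"wx":0,"wy":0,"wz":0,"claw":1}]'; python3 -m pendant '[{"x":0,"y":0,"z":0.06,"wx":0,"wy":0,"wz":0,"claw":1},{"x":0,"y":0,"z":0,"wx":0,"wy":0,"wz":0,"claw":1}]'
```

```text
time_s: 17.1
tcp_pos: [0.6059, -0.211, 0.1362]
orientation: [0.993, 0.122, 0.001, 0.001]
wrist_force: [-1.9, -1.3, 12.1]
finger_gap: -0.002
gripper_force: 6.4
time_s: 17.3
tcp_pos: [0.6062, -0.211, 0.1361]
orientation: [0.993, 0.122, 0.002, 0.001]
wrist_force: [-3.8, 0.1, 14.7]
finger_gap: 0.008
gripper_force: 7.7
```

The post top sits rigidly at 0.1362, so the collar is at 0.0942 and home. Now I'll plan the swing: the fingertip's inner corner follows an arc 45 mm from the hinge, with the tool tilting behind the loop.

```bash
cat > arc.py <<'E'
import sys
from h import *
from plant import robot
ps=np.radians(14.1);ex=np.array([np.cos(ps),np.sin(ps),0]);up=np.array([0,0,1.]);hinge=np.array([.6041,-.2103,.1012])
R0=Ro.from_euler("z",14.1,degrees=True)*Ro.from_euler("x",180,degrees=True)
phi=lambda t:max(0,t-.15)
def pose(t,r=.045):
    f=phi(t);R=R0*Ro.from_euler("y",f)
    c=hinge-r*(np.cos(t)*ex+np.sin(t)*up)-.002*(np.sin(t)*ex-np.cos(t)*up)
    return c-.011*R.apply([1,0,0]),R
def rel(p,R,q,S): return np.round(R.inv().apply(q-p)*100,2),np.round((R.inv()*S).as_rotvec(),3)
if __name__=="__main__":
    s=robot.read_state();p=np.array(s["tcp_pos"]);R=Ro.from_quat(s["orientation"]);print(p.round(4),np.round(s["wrist_force"],1))
    for t in map(float,sys.argv[1:]):
        q,S=pose(t);print(t,q.round(4),*rel(p,R,q,S));p,R=q,S
E
python3 arc.py -0.2 -0.1 0 .1 .2 .3 .4 .5 .6 .7 .75 .8 .85 .9 .95 1.0 1.05 1.1 1.15
python3 -m pendant '[{"x":0,"y":0,"z":-0.5,"wx":0,"wy":0,"wz":0,"claw":1},{"x":0,"y":0,"z":-1.5,"wx":0,"wy":0,"wz":0,"claw":1},{"x":-2,"y":0,"z":0,"wx":0,"wy":0,"wz":0,"claw":1},{"x":-3.6,"y":0,"z":0,"wx":0,"wy":0,"wz":0,"claw":1},{"x":0,"y":0,"z":1,"wx":0,"wy":0,"wz":0,"claw":1},{"x":0,"y":0,"z":1,"wx":0,"wy":0,"wz":0,"claw":1},{"x":0,"y":0,"z":0,"wx":0,"wy":0,"wz":0,"claw":1},{"x":0,"y":0,"z":0,"wx":0,"wy":0,"wz":0,"claw":1}]';python3 arc.py -0.2
```

```text
[ 0.6062 -0.211   0.1361] [-3.8  0.1 14.7]
-0.2 [ 0.551  -0.2236  0.1121] [-5.67 -0.12  2.39] [ 0.003 -0.003 -0.002]
-0.1 [ 0.5502 -0.2238  0.1077] [-0.09 -0.    0.44] [0. 0. 0.]
0.0 [ 0.5498 -0.2239  0.1032] [-0.04  0.    0.45] [0. 0. 0.]
0.1 [ 0.5498 -0.2239  0.0987] [ 0.   -0.    0.45] [0. 0. 0.]
0.2 [ 0.5503 -0.2238  0.0937] [0.05 0.   0.5 ] [0.   0.05 0.  ]
0.3 [ 0.5513 -0.2236  0.0882] [0.08 0.   0.55] [0.  0.1 0. ]
0.4 [ 0.5528 -0.2232  0.0828] [ 0.08 -0.    0.55] [ 0.   0.1 -0. ]
0.5 [ 0.5548 -0.2227  0.0776] [ 0.08 -0.    0.55] [ 0.   0.1 -0. ]
0.6 [ 0.5574 -0.222   0.0727] [ 0.08 -0.    0.55] [ 0.   0.1 -0. ]
0.7 [ 0.5604 -0.2213  0.068 ] [0.08 0.   0.55] [-0.   0.1  0. ]
0.75 [ 0.562  -0.2209  0.0658] [ 0.03 -0.    0.28] [0.   0.05 0.  ]
0.8 [ 0.5638 -0.2204  0.0637] [ 0.03 -0.    0.28] [0.   0.05 0.  ]
0.85 [ 0.5657 -0.22    0.0616] [0.03 0.   0.28] [0.   0.05 0.  ]
0.9 [ 0.5676 -0.2195  0.0597] [ 0.03 -0.    0.28] [ 0.    0.05 -0.  ]
0.95 [ 0.5697 -0.2189  0.0579] [0.03 0.   0.28] [-0.    0.05  0.  ]
1.0 [ 0.5718 -0.2184  0.0562] [ 0.03 -0.    0.28] [ 0.    0.05 -0.  ]
1.05 [ 0.5741 -0.2178  0.0545] [0.03 0.   0.28] [-0.    0.05  0.  ]
1.1 [ 0.5764 -0.2173  0.0531] [ 0.03 -0.    0.28] [0.   0.05 0.  ]
1.15 [ 0.5787 -0.2167  0.0517] [ 0.03 -0.    0.28] [-0.    0.05 -0.  ]
time_s: 18.1
tcp_pos: [0.551, -0.2228, 0.1328]
orientation: [0.992, 0.123, 0.0, -0.001]
wrist_force: [-0.5, -0.6, -0.4]
finger_gap: 0.004
gripper_force: 0.0
[ 0.551  -0.2228  0.1328] [-0.5 -0.6 -0.4]
-0.2 [ 0.551  -0.2236  0.1121] [-0.02  0.08  2.07] [-0.001 -0.    -0.   ]
```

```bash
python3 -m pendant '[{"x":-0.02,"y":0.05,"z":1,"wx":0,"wy":0,"wz":0,"claw":1},{"x":0,"y":0,"z":1,"wx":0,"wy":0,"wz":0,"claw":1},{"x":-0.1,"y":0,"z":0.44,"wx":0,"wy":0,"wz":0,"claw":1},{"x":0,"y":0,"z":0.45,"wx":0,"wy":0,"wz":0,"claw":1},{"x":0,"y":0,"z":0,"wx":0,"wy":0,"wz":0,"claw":1},{"x":0,"y":0,"z":0,"wx":0,"wy":0,"wz":0,"claw":1}]'; python3 arc.py 0 .1
```

```text
time_s: 18.7
tcp_pos: [0.5492, -0.2245, 0.1041]
orientation: [0.993, 0.122, -0.0, -0.0]
wrist_force: [0.3, 0.0, 0.1]
finger_gap: 0.001
gripper_force: 0.1
[ 0.5492 -0.2245  0.1041] [0.3 0.  0.1]
0.0 [ 0.5498 -0.2239  0.1032] [ 0.07 -0.04  0.09] [-0.     0.    -0.001]
0.1 [ 0.5498 -0.2239  0.0987] [ 0.   -0.    0.45] [0. 0. 0.]
```

```bash
python3 -m pendant '[{"x":0,"y":0,"z":0.45,"wx":0,"wy":0,"wz":0,"claw":1},{"x":0.05,"y":0,"z":0.5,"wx":0,"wy":0.05,"wz":0,"claw":1},{"x":0.08,"y":0,"z":0.55,"wx":0,"wy":0.1,"wz":0,"claw":1},{"x":0,"y":0,"z":0,"wx":0,"wy":0,"wz":0,"claw":1},{"x":0,"y":0,"z":0,"wx":0,"wy":0,"wz":0,"claw":1}]'; python3 arc.py .3 .4; python3 w.py w6;  python3 - <<'E'
import cv2
from plant import robot
cv2.imwrite("pics/s6.png",robot.get_image("side")["color"])
E
```

```text
time_s: 19.2
tcp_pos: [0.55, -0.2249, 0.0893]
orientation: [0.99, 0.121, 0.073, -0.009]
wrist_force: [0.1, 0.2, 0.9]
finger_gap: 0.003
gripper_force: 0.1
[ 0.55   -0.2249  0.0893] [0.1 0.2 0.9]
0.3 [ 0.5513 -0.2236  0.0882] [ 0.14 -0.1   0.13] [ 0.     0.002 -0.003]
0.4 [ 0.5528 -0.2232  0.0828] [ 0.08 -0.    0.55] [ 0.   0.1 -0. ]
[[ 0.001 -0.964 -0.267  0.066]
 [ 1.     0.001 -0.     0.   ]
 [ 0.001 -0.267  0.964 -0.141]
 [ 0.     0.     0.     1.   ]] [ 0.55   -0.2249  0.0893]
```

```bash
python3 -m pendant '[{"x":0.2,"y":-0.08,"z":0.65,"wx":0,"wy":0.1,"wz":0,"claw":1},{"x":0.08,"y":0,"z":0.55,"wx":0,"wy":0.1,"wz":0,"claw":1},{"x":0,"y":0,"z":0,"wx":0,"wy":0,"wz":0,"claw":1}]'; python3 arc.py .5 .6
```

```text
time_s: 19.6
tcp_pos: [0.5526, -0.2228, 0.0761]
orientation: [0.978, 0.119, 0.171, -0.022]
wrist_force: [-1.2, -0.8, 0.3]
finger_gap: -0.0
gripper_force: 0.2
[ 0.5526 -0.2228  0.0761] [-1.2 -0.8  0.3]
0.5 [ 0.5548 -0.2227  0.0776] [ 0.25  0.04 -0.07] [-0.001  0.003 -0.004]
0.6 [ 0.5574 -0.222   0.0727] [ 0.08 -0.    0.55] [ 0.   0.1 -0. ]
```

```bash
python3 -m pendant '[{"x":0.08,"y":0,"z":0.6,"wx":0,"wy":0.1,"wz":0,"claw":1},{"x":0.08,"y":0,"z":0.55,"wx":0,"wy":0.1,"wz":0,"claw":1},{"x":0,"y":0,"z":0,"wx":0,"wy":0,"wz":0,"claw":1}]'; python3 arc.py .7 .75 .8;  python3 - <<'E'
from w import *
shot("w7");cv2.imwrite("pics/s7.png",robot.get_image("side")["color"])
a=cv2.imread("pics/w7.png")[100:380,140:434];b=cv2.imread("pics/s7.png")[130:206,250:330]
cv2.imwrite("pics/c7.png",np.hstack([cv2.resize(x,(400,400*x.shape[0]//x.shape[1]),interpolation=2)[:380] for x in(a,b)]))
E
```

```text
time_s: 19.9
tcp_pos: [0.5564, -0.224, 0.0649]
orientation: [0.963, 0.118, 0.241, -0.029]
wrist_force: [-0.6, -0.1, -0.6]
finger_gap: -0.001
gripper_force: 0.2
[ 0.5564 -0.224   0.0649] [-0.6 -0.1 -0.6]
0.7 [ 0.5604 -0.2213  0.068 ] [ 0.55 -0.17 -0.06] [ 0.003  0.06  -0.002]
0.75 [ 0.562  -0.2209  0.0658] [ 0.03 -0.    0.28] [0.   0.05 0.  ]
0.8 [ 0.5638 -0.2204  0.0637] [ 0.03 -0.    0.28] [0.   0.05 0.  ]
[[ 0.001 -0.964 -0.267  0.066]
 [ 1.     0.001 -0.001  0.   ]
 [ 0.001 -0.267  0.964 -0.141]
 [ 0.     0.     0.     1.   ]] [ 0.5564 -0.224   0.0649]
```

View pics/c7.png

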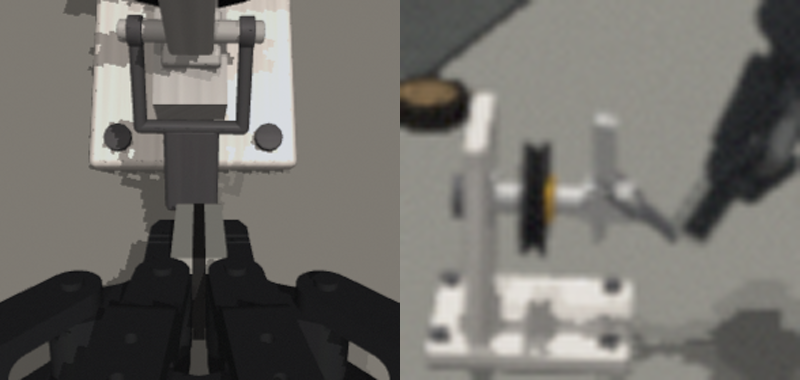

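The loop is at about 0.6–0.65 rad. The fingertips are near the tongue's end (wrist crop (199,205), tongue 165–218), with the tool lagging 5 mm outward, so I'll correct inward.

```bash
python3 -m pendant '[{"x":0,"y":0,"z":0,"wx":0,"wy":0,"wz":0,"claw":1},{"x":0.5,"y":-0.15,"z":-0.1,"wx":0,"wy":0.05,"wz":0,"claw":1},{"x":0,"y":0,"z":0,"wx":0,"wy":0,"wz":0,"claw":1},{"x":0,"y":0,"z":0,"wx":0,"wy":0,"wz":0,"claw":1}]'; python3 arc.py .65 .7 .75
```

```text
time_s: 20.4
tcp_pos: [0.5618, -0.2205, 0.0701]
orientation: [0.956, 0.118, 0.267, -0.031]
wrist_force: [-0.7, -0.2, 1.1]
finger_gap: 0.001
gripper_force: 0.3
[ 0.5618 -0.2205  0.0701] [-0.7 -0.2  1.1]
0.65 [ 0.5588 -0.2217  0.0703] [-0.26  0.05 -0.17] [ 0.004 -0.044 -0.   ]
0.7 [ 0.5604 -0.2213  0.068 ] [ 0.03 -0.    0.28] [0.   0.05 0.  ]
0.75 [ 0.562  -0.2209  0.0658] [ 0.03 -0.    0.28] [0.   0.05 0.  ]
```

```bash
python3 -m pendant '[{"x":-0.1,"y":0,"z":0.25,"wx":0,"wy":0.05,"wz":0,"claw":1},{"x":0,"y":0,"z":0,"wx":0,"wy":0,"wz":0,"claw":1},{"x":0,"y":0,"z":0,"wx":0,"wy":0,"wz":0,"claw":1}]'; python3 arc.py .7 .75 .8
```

```text
time_s: 20.7
tcp_pos: [0.5598, -0.22, 0.0662]
orientation: [0.953, 0.117, 0.277, -0.034]
wrist_force: [-0.8, -0.7, 0.3]
finger_gap: -0.003
gripper_force: 0.2
[ 0.5598 -0.22    0.0662] [-0.8 -0.7  0.3]
0.7 [ 0.5604 -0.2213  0.068 ] [ 0.11  0.14 -0.14] [ 0.001 -0.015 -0.001]
0.75 [ 0.562  -0.2209  0.0658] [ 0.03 -0.    0.28] [0.   0.05 0.  ]
0.8 [ 0.5638 -0.2204  0.0637] [ 0.03 -0.    0.28] [0.   0.05 0.  ]
```

```bash
python3 -m pendant '[{"x":0.0,"y":0,"z":0.25,"wx":0,"wy":0.05,"wz":0,"claw":1},{"x":0,"y":0,"z":0,"wx":0,"wy":0,"wz":0,"claw":1},{"x":0,"y":0,"z":0,"wx":0,"wy":0,"wz":0,"claw":1}]'; python3 arc.py .8 .85
```

```text
time_s: 21.0
tcp_pos: [0.5599, -0.2198, 0.0637]
orientation: [0.949, 0.117, 0.292, -0.036]
wrist_force: [-0.6, 0.3, 1.1]
finger_gap: 0.0
gripper_force: 0.2
[ 0.5599 -0.2198  0.0637] [-0.6  0.3  1.1]
0.8 [ 0.5638 -0.2204  0.0637] [0.3  0.16 0.21] [ 0.     0.052 -0.002]
0.85 [ 0.5657 -0.22    0.0616] [0.03 0.   0.28] [0.   0.05 0.  ]
```

```bash
python3 -m pendant '[{"x":0.3,"y":0.1,"z":0.2,"wx":0,"wy":0.06,"wz":0,"claw":1},{"x":0,"y":0,"z":0,"wx":0,"wy":0,"wz":0,"claw":1},{"x":0,"y":0,"z":0,"wx":0,"wy":0,"wz":0,"claw":1}]'; python3 arc.py .8 .85 .9
```

```text
time_s: 21.3
tcp_pos: [0.562, -0.2198, 0.0628]
orientation: [0.942, 0.116, 0.312, -0.039]
wrist_force: [-1.2, 0.2, 0.1]
finger_gap: 0.002
gripper_force: 0.3
[ 0.562  -0.2198  0.0628] [-1.2  0.2  0.1]
0.8 [ 0.5638 -0.2204  0.0637] [0.18 0.11 0.03] [-0.001  0.01  -0.002]
0.85 [ 0.5657 -0.22    0.0616] [0.03 0.   0.28] [0.   0.05 0.  ]
0.9 [ 0.5676 -0.2195  0.0597] [ 0.03 -0.    0.28] [ 0.    0.05 -0.  ]
```

```bash
python3 -m pendant '[{"x":0.1,"y":0,"z":0.2,"wx":0,"wy":0.06,"wz":0,"claw":1},{"x":0,"y":0,"z":0,"wx":0,"wy":0,"wz":0,"claw":1},{"x":0,"y":0,"z":0,"wx":0,"wy":0,"wz":0,"claw":1}]'; python3 arc.py .85 .9
```

```text
time_s: 21.6
tcp_pos: [0.5631, -0.2195, 0.0614]
orientation: [0.935, 0.115, 0.333, -0.042]
wrist_force: [-0.7, -0.1, 0.5]
finger_gap: 0.004
gripper_force: 0.4
[ 0.5631 -0.2195  0.0614] [-0.7 -0.1  0.5]
0.85 [ 0.5657 -0.22    0.0616] [0.2  0.11 0.13] [-0.001  0.015 -0.001]
0.9 [ 0.5676 -0.2195  0.0597] [ 0.03 -0.    0.28] [ 0.    0.05 -0.  ]
```

```bash
python3 -m pendant '[{"x":0.2,"y":0.1,"z":0.2,"wx":0,"wy":0.05,"wz":0,"claw":1},{"x":0,"y":0,"z":0,"wx":0,"wy":0,"wz":0,"claw":1},{"x":0,"y":0,"z":0,"wx":0,"wy":0,"wz":0,"claw":1}]'; python3 arc.py .85 .9 .95
```

```text
time_s: 21.9
tcp_pos: [0.5661, -0.2199, 0.061]
orientation: [0.926, 0.114, 0.356, -0.045]
wrist_force: [-2.4, -1.5, 0.2]
finger_gap: -0.0
gripper_force: 1.0
[ 0.5661 -0.2199  0.061 ] [-2.4 -1.5  0.2]
0.85 [ 0.5657 -0.22    0.0616] [ 0.01 -0.   -0.07] [-0.001 -0.034 -0.001]
0.9 [ 0.5676 -0.2195  0.0597] [ 0.03 -0.    0.28] [ 0.    0.05 -0.  ]
0.95 [ 0.5697 -0.2189  0.0579] [0.03 0.   0.28] [-0.    0.05  0.  ]
```

```bash
python3 -m pendant '[{"x":0.05,"y":0,"z":0.15,"wx":0,"wy":0.04,"wz":0,"claw":1},{"x":0,"y":0,"z":0,"wx":0,"wy":0,"wz":0,"claw":1},{"x":0,"y":0,"z":0,"wx":0,"wy":0,"wz":0,"claw":1}]'; python3 arc.py .85 .9 .95
```

```text
time_s: 22.2
tcp_pos: [0.5678, -0.2193, 0.0605]
orientation: [0.919, 0.113, 0.375, -0.047]
wrist_force: [-2.4, -0.3, -0.2]
finger_gap: 0.0
gripper_force: 1.0
[ 0.5678 -0.2193  0.0605] [-2.4 -0.3 -0.2]
0.85 [ 0.5657 -0.22    0.0616] [-0.08  0.01 -0.23] [-0.001 -0.075 -0.001]
0.9 [ 0.5676 -0.2195  0.0597] [ 0.03 -0.    0.28] [ 0.    0.05 -0.  ]
0.95 [ 0.5697 -0.2189  0.0579] [0.03 0.   0.28] [-0.    0.05  0.  ]
```

```bash
python3 -m pendant '[{"x":0,"y":0,"z":0.15,"wx":0,"wy":0.02,"wz":0,"claw":1},{"x":0,"y":0,"z":0,"wx":0,"wy":0,"wz":0,"claw":1},{"x":0,"y":0,"z":0,"wx":0,"wy":0,"wz":0,"claw":1}]'; python3 arc.py .9 .95
```

```text
time_s: 22.5
tcp_pos: [0.5689, -0.2194, 0.0596]
orientation: [0.915, 0.114, 0.384, -0.047]
wrist_force: [-3.4, -0.3, -0.1]
finger_gap: 0.002
gripper_force: 1.1
[ 0.5689 -0.2194  0.0596] [-3.4 -0.3 -0.1]
0.9 [ 0.5676 -0.2195  0.0597] [-0.08 -0.02 -0.09] [-0.    -0.045  0.001]
0.95 [ 0.5697 -0.2189  0.0579] [0.03 0.   0.28] [-0.    0.05  0.  ]
```

```bash
python3 -m pendant '[{"x":0,"y":0,"z":0.12,"wx":0,"wy":0.02,"wz":0,"claw":1},{"x":0,"y":0,"z":0,"wx":0,"wy":0,"wz":0,"claw":1},{"x":0,"y":0,"z":0,"wx":0,"wy":0,"wz":0,"claw":1}]'; python3 arc.py .9 .95
```

```text
time_s: 22.8
tcp_pos: [0.5701, -0.219, 0.0592]
orientation: [0.911, 0.113, 0.394, -0.049]
wrist_force: [0.0, -0.6, 0.3]
finger_gap: 0.006
gripper_force: 0.0
[ 0.5701 -0.219   0.0592] [ 0.  -0.6  0.3]
0.9 [ 0.5676 -0.2195  0.0597] [-0.14 -0.02 -0.22] [-0.    -0.067  0.001]
0.95 [ 0.5697 -0.2189  0.0579] [0.03 0.   0.28] [-0.    0.05  0.  ]
```

The force dropped to zero, so either the loop snapped or the finger slipped. I'll back off along the tool and look.

```bash
python3 -m pendant '[{"x":0,"y":0,"z":-1,"wx":0,"wy":0,"wz":0,"claw":1},{"x":0,"y":0,"z":-2,"wx":0,"wy":0,"wz":0,"claw":1},{"x":0,"y":0,"z":-3,"wx":0,"wy":0,"wz":0,"claw":1},{"x":0,"y":0,"z":-3,"wx":0,"wy":0,"wz":0,"claw":1},{"x":0,"y":0,"z":0,"wx":0,"wy":0,"wz":0,"claw":1},{"x":0,"y":0,"z":0,"wx":0,"wy":0,"wz":0,"claw":1},{"x":0,"y":0,"z":0,"wx":0,"wy":0,"wz":0,"claw":1}]'
python3 - <<'E'
from w import *
shot("w8");cv2.imwrite("pics/s8.png",robot.get_image("side")["color"])
a=cv2.imread("pics/w8.png")[0:280,140:434];b=cv2.imread("pics/s8.png")[145:202,260:320]
cv2.imwrite("pics/c8.png",np.hstack([cv2.resize(x,(400,400*x.shape[0]//x.shape[1]),interpolation=2)[:380] for x in(a,b)]))
E
```

```text
time_s: 23.5
tcp_pos: [0.5131, -0.234, 0.1134]
orientation: [0.911, 0.113, 0.393, -0.048]
wrist_force: [-0.1, 0.0, 0.1]
finger_gap: 0.002
gripper_force: 0.0
[[ 0.    -0.964 -0.267  0.066]
 [ 1.     0.001 -0.001  0.   ]
 [ 0.001 -0.267  0.964 -0.142]
 [ 0.     0.     0.     1.   ]] [ 0.5131 -0.234   0.1134]
```

View pics/c8.png

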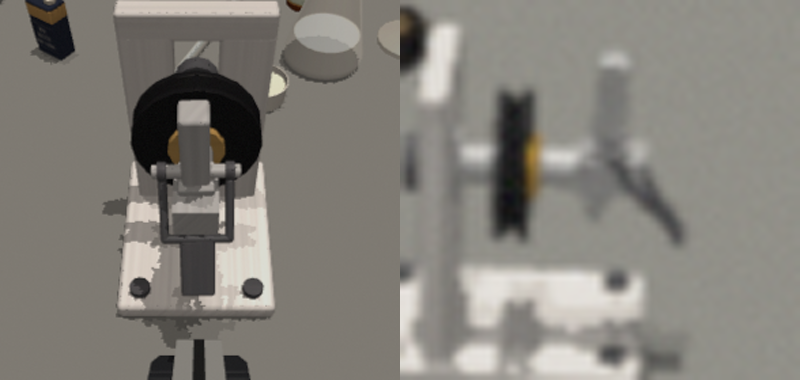

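No more views. I'll compute the loop angle by projecting the tongue's end, which is at about side pixel (302.3,181.4), and from wrist geometry, where the tongue's end is at crop (198,293).

Run:
```python
from arc import *
import cv2
c=C["side"];w=np.load("w8.npz");Mi=np.linalg.inv(w["M"])
def P(x): q=c["K"]@(c["R"]@x+c["t"]);return np.round(q[:2]/q[2],1)
def W(x): q=w["K"]@(Mi[:3,:3]@x+Mi[:3,3]);return np.round(q[:2]/q[2],1)
print("hinge",P(hinge),W(hinge))
for t in(.6,.7,.8,.9,.95,1.0,1.05,1.1):
    d=-(np.cos(t)*ex+np.sin(t)*up);print(t,"end",P(hinge+.055*d),W(hinge+.055*d),"bar",W(hinge+.0275*d))
k=294/400;print("obs wrist end",140+198*k,293*k,"bar",240*k,"hinge",172*k)
for n in("s7","s8"):
    g=cv2.cvtColor(cv2.imread(f"pics/{n}.png"),6);print(n)
    for v in range(166,187): print(v,g[v,290:308])
```

```text
hinge [290.6 164.8] [284.6 121.9]
0.6 end [306.3 175.4] [284.4 216.9] bar [284.5 169.7]
0.7 end [305.1 176.7] [284.4 215.6] bar [284.5 169.7]
0.8 end [303.7 177.9] [284.5 213.6] bar [284.5 169.2]
0.9 end [302.1 179. ] [284.5 210.8] bar [284.5 168.3]
0.95 end [301.3 179.5] [284.5 209.2] bar [284.5 167.7]
1.0 end [300.5 179.9] [284.6 207.4] bar [284.6 166.9]
1.05 end [299.7 180.3] [284.6 205.4] bar [284.6 166.1]
1.1 end [298.8 180.7] [284.6 203.3] bar [284.6 165.2]
obs wrist end 285.53 215.355 bar 176.4 hinge 126.42
s7
166 [106 108 116 138 151 158 156 147 144 142 143 142 144 142 143 143 143 143]
167 [110  99 119 157 179 182 163 139 139 142 142 145 143 143 143 145 144 141]
168 [118 107 112 157 182 180 148 113 125 139 142 141 142 142 144 144 143 135]
169 [109  92  90 132 155 157 140 114 114 133 140 143 143 144 143 143 136 123]
170 [114 106  90  93 103 113 122 113 103 120 134 141 144 145 144 141 128 112]
171 [116 114 106  95  86  89  98 100  90  93 110 129 141 142 141 134 124 116]
172 [116 116 117 114  98  84  82  89  86  83  88 107 127 138 138 121 117 112]
173 [115 119 117 119 113 103  9
[... 2001 characters left out ...]
78 [139 143 143 143 144 141 145 140 125  95  75  88 119 138 144 143 142 144]
179 [142 143 144 143 144 143 143 144 139 119  87  82 110 135 142 143 143 142]
180 [145 144 145 143 142 145 144 143 142 140 110  82 109 134 141 143 144 144]
181 [143 143 143 143 143 144 142 144 142 140 125 104 119 138 145 144 142 144]
182 [142 142 144 144 143 142 143 145 142 144 140 133 135 141 143 142 144 142]
183 [144 144 144 142 144 143 144 144 143 142 143 143 143 141 144 143 144 144]
184 [144 141 142 143 144 143 144 144 144 143 143 143 142 144 143 144 142 143]
185 [152 132 122 128 148 153 149 144 144 144 143 144 144 143 143 143 144 144]
186 [165 110  92 104 154 178 162 144 144 144 143 143 142 143 143 144 144 142]
```

The loop stays down by itself, at roughly 0.95–1.05. To be certain I'll push it gently further, to about 1.12, while feeling the force.

```bash
python3 -m pendant '[{"x":0,"y":0,"z":3,"wx":0,"wy":0,"wz":0,"claw":1},{"x":0,"y":0,"z":3,"wx":0,"wy":0,"wz":0,"claw":1},{"x":0,"y":0,"z":2,"wx":0,"wy":0,"wz":0,"claw":1},{"x":0,"y":0,"z":0.5,"wx":0,"wy":0,"wz":0,"claw":1},{"x":0,"y":0,"z":0.3,"wx":0,"wy":0,"wz":0,"claw":1},{"x":0,"y":0,"z":0,"wx":0,"wy":0,"wz":0,"claw":1},{"x":0,"y":0,"z":0,"wx":0,"wy":0,"wz":0,"claw":1}]'; python3 arc.py .95 1 1.05
```

```text
time_s: 24.3
tcp_pos: [0.57, -0.2203, 0.0576]
orientation: [0.911, 0.113, 0.393, -0.048]
wrist_force: [-0.2, 0.8, 1.1]
finger_gap: -0.0
gripper_force: 0.0
[ 0.57   -0.2203  0.0576] [-0.2  0.8  1.1]
0.95 [ 0.5697 -0.2189  0.0579] [ 0.02 -0.14 -0.01] [ 0.002 -0.014  0.   ]
1.0 [ 0.5718 -0.2184  0.0562] [ 0.03 -0.    0.28] [ 0.    0.05 -0.  ]
1.05 [ 0.5741 -0.2178  0.0545] [0.03 0.   0.28] [-0.    0.05  0.  ]
```

```bash
python3 -m pendant '[{"x":0,"y":0,"z":0.12,"wx":0,"wy":0.03,"wz":0,"claw":1},{"x":0,"y":0,"z":0,"wx":0,"wy":0,"wz":0,"claw":1},{"x":0,"y":0,"z":0,"wx":0,"wy":0,"wz":0,"claw":1}]'; python3 arc.py .95 1 1.05
```

```text
time_s: 24.6
tcp_pos: [0.5707, -0.2205, 0.0566]
orientation: [0.905, 0.111, 0.407, -0.05]
wrist_force: [0.3, -0.6, -0.0]
finger_gap: 0.002
gripper_force: 0.0
[ 0.5707 -0.2205  0.0566] [ 0.3 -0.6 -0. ]
0.95 [ 0.5697 -0.2189  0.0579] [ 0.06 -0.17 -0.13] [ 0.002 -0.044 -0.001]
1.0 [ 0.5718 -0.2184  0.0562] [ 0.03 -0.    0.28] [ 0.    0.05 -0.  ]
1.05 [ 0.5741 -0.2178  0.0545] [0.03 0.   0.28] [-0.    0.05  0.  ]
```

```bash
python3 -m pendant '[{"x":0.05,"y":-0.1,"z":0.15,"wx":0,"wy":0.03,"wz":0,"claw":1},{"x":0,"y":0,"z":0,"wx":0,"wy":0,"wz":0,"claw":1},{"x":0,"y":0,"z":0,"wx":0,"wy":0,"wz":0,"claw":1}]'; python3 arc.py  1 1.05
```

```text
time_s: 24.9
tcp_pos: [0.5721, -0.2186, 0.0559]
orientation: [0.899, 0.111, 0.42, -0.052]
wrist_force: [0.1, -0.4, -0.0]
finger_gap: 0.0
gripper_force: 0.0
[ 0.5721 -0.2186  0.0559] [ 0.1 -0.4 -0. ]
1.0 [ 0.5718 -0.2184  0.0562] [ 0.   -0.03 -0.03] [ 0.001 -0.024 -0.   ]
1.05 [ 0.5741 -0.2178  0.0545] [0.03 0.   0.28] [-0.    0.05  0.  ]
```

```bash
python3 -m pendant '[{"x":0.05,"y":0,"z":0.2,"wx":0,"wy":0.03,"wz":0,"claw":1},{"x":0,"y":0,"z":0,"wx":0,"wy":0,"wz":0,"claw":1},{"x":0,"y":0,"z":0,"wx":0,"wy":0,"wz":0,"claw":1}]'; python3 arc.py  1.05 1.1
```

```text
time_s: 25.2
tcp_pos: [0.574, -0.218, 0.055]
orientation: [0.893, 0.11, 0.433, -0.053]
wrist_force: [-0.3, 0.8, 0.3]
finger_gap: 0.0
gripper_force: 0.0
[ 0.574 -0.218  0.055] [-0.3  0.8  0.3]
1.05 [ 0.5741 -0.2178  0.0545] [-0.03 -0.01  0.03] [ 0.001 -0.004 -0.   ]
1.1 [ 0.5764 -0.2173  0.0531] [ 0.03 -0.    0.28] [0.   0.05 0.  ]
```

```bash
python3 -m pendant '[{"x":0.05,"y":0,"z":0.2,"wx":0,"wy":0.04,"wz":0,"claw":1},{"x":0,"y":0,"z":0,"wx":0,"wy":0,"wz":0,"claw":1},{"x":0,"y":0,"z":0,"wx":0,"wy":0,"wz":0,"claw":1}]'; python3 arc.py  1.05 1.1
```

```text
time_s: 25.5
tcp_pos: [0.5758, -0.2176, 0.0541]
orientation: [0.884, 0.109, 0.451, -0.056]
wrist_force: [0.4, -0.4, 0.2]
finger_gap: -0.002
gripper_force: 0.0
[ 0.5758 -0.2176  0.0541] [ 0.4 -0.4  0.2]
1.05 [ 0.5741 -0.2178  0.0545] [-0.07 -0.02 -0.17] [ 0.001 -0.044 -0.   ]
1.1 [ 0.5764 -0.2173  0.0531] [ 0.03 -0.    0.28] [0.   0.05 0.  ]
```

There was no contact up to about 1.08 rad, so the loop sits at its latched angle. I'll retreat, check that it holds, and hand in.

```bash
python3 -m pendant '[{"x":0,"y":0,"z":-1,"wx":0,"wy":0,"wz":0,"claw":1},{"x":0,"y":0,"z":-3,"wx":0,"wy":0,"wz":0,"claw":1},{"x":0,"y":0,"z":-3,"wx":0,"wy":0,"wz":0,"claw":1},{"x":0,"y":0,"z":-2,"wx":0,"wy":0,"wz":0,"claw":1},{"x":0,"y":0,"z":0,"wx":0,"wy":0,"wz":0,"claw":1},{"x":0,"y":0,"z":0,"wx":0,"wy":0,"wz":0,"claw":1},{"x":0,"y":0,"z":0,"wx":0,"wy":0,"wz":0,"claw":1}]'
python3 - <<'E'
import cv2,numpy as np
from plant import robot
a=cv2.cvtColor(robot.get_image("side")["color"],6).astype(int);b=cv2.cvtColor(cv2.imread("pics/s8.png"),6).astype(int)
d=np.abs(a-b)[163:184,288:308];print("loop region change",d.mean(),d.max())
if d.mean()<4: print(robot.close_job())
E
```

```text
time_s: 26.2
tcp_pos: [0.5054, -0.2351, 0.1067]
orientation: [0.884, 0.109, 0.451, -0.055]
wrist_force: [-0.1, 0.4, -1.0]
finger_gap: -0.001
gripper_force: 0.0
loop region change 7.85 70
```

Run:
```python
import cv2,numpy as np
from plant import robot
im=robot.get_image("side")["color"];cv2.imwrite("pics/s9.png",im);g=cv2.cvtColor(im,6)
for v in range(160,187): print(v,g[v,286:310])
from w import shot
shot("w9")
w=cv2.cvtColor(cv2.imread("pics/w9.png"),6);o=cv2.cvtColor(cv2.imread("pics/w8.png"),6)
print("w8 col285",o[110:240:3,285]);print("w9 col285",w[110:240:3,285])
```

```text
160 [143 142 140 128 120 118 119 124 135 143 141 142 143 141 142 143 143 142
 142 142 143 143 142 143]
161 [144 141 136 126 121 118 119 129 138 141 142 141 143 143 145 143 142 143
 142 142 142 141 141 142]
162 [143 142 134 123 119 118 121 131 140 142 145 143 143 144 144 142 141 143
 143 142 143 144 144 143]
163 [143 141 137 124 118 117 120 134 141 144 140 142 144 142 141 143 144 143
 143 143 142 144 142 142]
164 [143 143 135 124 119 119 124 137 140 143 145 144 143 142 142 142 142 145
 143 143 142 144 142 142]
165 [146 150 145 127 120 115 120 137 148 150 147 144 144 141 142 142 143 142
 142 144 142 142 143 144]
166 [157 162 162 135 119 111 110 135 154 169 163 148 144 142 143 142 142 142
 143 142 143 142 142 142]
167 [176 163 163 142 128 113 105 123 152 176 171 153 144 142 143 143 141 142
 142 143 141 144 144 144]
168 [190 156 137 123 114 101 102 111 147 175 168 150 144 142 142 144 142 142
 145 142 143 143 143 143]
169 [163 142 137 131 113  89  91 113 141 155 153 147 144 142 144 143 145 145
 141 144 142 144 141 143]
170 [131 116 117 117 114  91  83 102 117 121 131 139 143 145 142 143 1
[... 1511 characters left out ...]
 146 151 146 143 143 142 143 143 144 144
 142 143 143 144 141 143]
186 [224 217 213 209 167 111  95 102 153 176 159 142 143 141 142 142 142 142
 141 145 140 143 143 143]
[[ 0.    -0.964 -0.267  0.065]
 [ 1.     0.    -0.001  0.   ]
 [ 0.001 -0.267  0.964 -0.142]
 [ 0.     0.     0.     1.   ]] [ 0.5056 -0.2346  0.1066]
w8 col285 [ 77  77  77  77  76  77  78  77  77  91  95  77 137 147 155 166  78  81
  79  80  79  54  68  62  60  59  59  58  59  58  58  59  59  58  57  59
  95 110 110 110  97  73  67  88]
w9 col285 [ 82  81  81  82  81  82  82  82  81  93  87  78 107 152 167  84  82  84
  83  83  85  58  42  42  44  56  56  56  55  56  56  55  55  54 132 183
 110 109 109 116 109 114 137 104]
```

The second push did move the loop, from about 0.95 to about 1.06 (tongue slope 0.57). Before handing in I'll check the pin's tilt and that everything is steady.

```bash
python3 -m pendant '[{"x":0,"y":0,"z":0,"wx":0,"wy":0,"wz":0,"claw":1},{"x":0,"y":0,"z":0,"wx":0,"wy":0,"wz":0,"claw":1},{"x":0,"y":0,"z":0,"wx":0,"wy":0,"wz":0,"claw":1},{"x":0,"y":0,"z":0,"wx":0,"wy":0,"wz":0,"claw":1},{"x":0,"y":0,"z":0,"wx":0,"wy":0,"wz":0,"claw":1}]' >/dev/null
python3 - <<'E'
from arc import *
import cv2
np.set_printoptions(precision=2,suppress=True)
im=robot.get_image("side")["color"];cv2.imwrite("pics/s10.png",im)
c=C["side"]
def P(x): q=c["K"]@(c["R"]@x+c["t"]);return q[:2]/q[2]
o=hinge*[1,1,0]
print("axis bottom/top upright",P(o+[0,0,.0602]),P(o+[0,0,.0942]),P(o+[0,0,.1362]))
for t in(.05,.1): print("tilt",t,"top",P(o+[0,0,.0942]+.042*(np.cos(t)*up-np.sin(t)*ex)),"tip",P(o+[0,0,.0942]-.034*(np.cos(t)*up-np.sin(t)*ex)))
for r in(.055,.0563):
  for t in(.95,1.,1.05,1.1): print(r,t,P(hinge-r*(np.cos(t)*ex+np.sin(t)*up)))
for n in("s8","s9","s10"):
    g=cv2.cvtColor(cv2.imread(f"pics/{n}.png"),6).astype(float)
    def cen(v,a,b): 
        w=np.clip(138-g[v,a:b],0,None);return (w*np.arange(a,b)).sum()/w.sum()
    print(n,"post",[round(cen(v,284,300),2) for v in(158,160,162,164)],"shank",[round(cen(v,285,292),2) for v in(176,177)],"tongue",[round(cen(v,293,306),2) for v in(176,177,178,179,180,181)])
    print(" post rows",g[150:160,291])
E
```

```text
axis bottom/top upright [290.1  177.87] [290.48 167.1 ] [290.96 153.3 ]
tilt 0.05 top [291.73 153.35] tip [289.5  177.83]
tilt 0.1 top [292.5  153.43] tip [288.9  177.77]
0.055 0.95 [301.34 179.46]
0.055 1.0 [300.51 179.91]
0.055 1.05 [299.66 180.32]
0.055 1.1 [298.79 180.69]
0.0563 0.95 [301.59 179.8 ]
0.0563 1.0 [300.75 180.25]
0.0563 1.05 [299.87 180.67]
0.0563 1.1 [298.98 181.06]
s8 post [np.float64(291.22), np.float64(291.31), np.float64(291.05), np.float64(290.49)] shank [np.float64(288.62), np.float64(288.67)] tongue [np.float64(298.27), np.float64(299.24), np.float64(300.1), np.float64(300.65), np.float64(301.08), np.float64(301.09)]
 post rows [144. 144. 154. 178. 180. 129. 119. 119. 115. 117.]
s9 post [np.float64(291.35), np.float64(291.21), np.float64(290.63), np.float64(290.43)] shank [np.float64(288.59), np.float64(288.44)] tongue [np.float64(296.07), np.float64(296.98), np.float64(297.5), np.float64(297.91), np.float64(298.23), np.float64(298.45)]
 post rows [142. 145. 158. 182. 173. 128. 118. 118. 117. 118.]
s10 post [np.float64(291.37), np.float64(291.2), np.float64(290.74), np.float64(290.42)] shank [np.float64(288.62), np.float64(288.52)] tongue [np.float64(296.1), np.float64(296.96), np.float64(297.49), np.float64(297.89), np.float64(298.22), np.float64(298.41)]
 post rows [142. 144. 157. 183. 176. 128. 119. 116. 117. 117.]
```

Run:
```python
import cv2,numpy as np
np.set_printoptions(linewidth=200)
for n in("s6","s7","s8","s10"):
    g=cv2.cvtColor(cv2.imread(f"pics/{n}.png"),6).astype(float)
    def cen(v,a,b):
        w=np.clip(138-g[v,a:b],0,None);return round((w*np.arange(a,b)).sum()/w.sum(),2)
    print(n,"post",[cen(v,284,300) for v in(156,158,160,162)],"shank",[cen(v,284,292) for v in(175,176,177)])
    print(" top rows151-156 mean",g[151:157,289:293].mean(1).round(0));print(" tip rows",*[g[v,285:293].astype(int) for v in(175,176,177,178,179)],sep="\n  ")
```

```text
s6 post [np.float64(290.35), np.float64(290.51), np.float64(290.57), np.float64(290.81)] shank [np.float64(289.44), np.float64(289.42), np.float64(289.45)]
 top rows151-156 mean [144. 153. 173. 174. 136. 119.]
 tip rows
  [142 142 140 125 114 114 128 140]
  [143 143 142 128 114 112 132 142]
  [143 141 142 129 118 118 131 141]
  [143 144 144 132 126 129 136 141]
  [143 142 143 142 141 143 140 140]
s7 post [np.float64(290.26), np.float64(290.38), np.float64(290.52), np.float64(290.54)] shank [np.float64(289.39), np.float64(289.37), np.float64(289.31)]
 top rows151-156 mean [144. 155. 177. 176. 138. 120.]
 tip rows
  [142 142 141 124 114 114 129 139]
  [141 143 141 128 117 117 133 142]
  [144 142 142 131 119 121 136 144]
  [142 142 142 133 127 137 142 144]
  [144 142 142 142 140 141 143 143]
s8 post [np.float64(291.63), np.float64(291.22), np.float64(291.31), np.float64(291.05)] shank [np.float64(289.0), np.float64(288.62), np.float64(288.67)]
 top rows151-156 mean [144. 151. 168. 168. 133. 124.]
 tip rows
  [144 141 131 121 115 119 132 141]
  [143 143 132 116 117 127 138 144]
  [143 142 138 125 120 136 143 142]
  [143 143 142 137 134 139 143 143]
  [144 144 145 143 143 142 143 144]
s10 post [np.float64(291.67), np.float64(291.37), np.float64(291.2), np.float64(290.74)] shank [np.float64(288.93), np.float64(288.62), np.float64(288.52)]
 top rows151-156 mean [144. 154. 170. 164. 130. 121.]
 tip rows
  [141 141 132 117 114 120 133 141]
  [142 140 130 116 115 125 138 142]
  [143 140 132 118 116 132 140 142]
  [142 144 141 134 131 140 142 143]
  [143 142 141 141 142 142 143 144]
```

The pin's height is unchanged and its tilt is about 0.09 rad, within the 0.15 limit. The loop joint is at about 1.04 rad and steady: the two frames, more than 0.5 s apart, are identical. It sprang ahead of the finger, so it is latched. I'll hand in.

```bash
python3 -c "
from plant import robot
print(robot.close_job())"
```

```text
the job is handed in; nothing more can be done
None
```

I handed the job in with the linch pin in the axle's cross hole and its loop latched under the axle end; the hand-in gave no verdict. By image measurement the loop is at about 1.04 rad (±0.04) and the pin leans about 0.09 rad; I did not feel the click when seating it, or re-check the bystanders.

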